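# Fit the bowl on the bead spinner

### The job

Get the electric bead spinner ready for stringing: fit the wooden bowl on it so that its square foot drops fully home in the drive plate and the bowl sits flush, feeling for it with a light touch (never push the bowl hard against the spinner or drop it on). Then swing the needle arm in over the bowl as far as it goes, let go, and leave the other things on the bench where they are.

Things in the scene. Friction and masses are not known exactly. Their poses are not given: they have to be found in the camera images.
- bowl: Turned wooden spinner bowl, 160 g (up to 20 % more or less), upright, empty. Origin: centre of its foot's underside; z up; x, y square to the foot's flats. Foot: black, square, 28 x 28 mm, 13 mm high. Over it the bowl's flat bottom, 80 mm across, 13 mm above the origin; rim 120 mm across at 55 mm.
- post_top (a point): Centre of the top of the bowl's round middle post, by which the bowl is held: 22 mm across, top 96 mm above the bowl's origin and 41 mm above the rim.
- spinner: Bead spinner's white housing, fixed, 150 x 195 mm, 50 mm high; origin at bench level under the spindle axis, z up, x, y along its sides (it reaches y = -78 to 118 mm). On top a round aluminium drive plate, 90 mm across, turns on the spindle with the motor's drag (about 0.2 N m). More than 40 N between bowl and spinner spoils the drive.
- seat (a point): Point on the spindle axis level with the drive plate's top, 70 mm above the bench; axes as the spinner's. Bowl home: its flat bottom lies on the plate, its origin 13 mm below this point. Not home: the foot stands crosswise on the recess floor and the bowl is 9 mm too high.
- recess (a point): Centre of the floor of the plate's round recess, 44 mm across, 4 mm deep. In this floor is the 30.6 mm square pocket for the foot. Which way the square lies is different each time and NOT measured (these axes are the housing's); it repeats every 90 degrees. The foot drops in when within about 5 degrees and 1 mm. Pressed hard, the foot drags the plate round and never drops.
- needle_arm (a joint): Angle of the needle arm (rad): 0 parked, pointing along the spinner's +x; grows clockwise seen from above to its stop at 1.45, pointing in over the bowl. It turns about a steel pillar at (0, 100) mm in the spinner's frame, drag 0.03 N m, and stays where left. Its underside is 117 mm above the bench: 5 mm over the rim of a bowl that is home; it strikes the rim of one that is not.
- needle_knob (a point): Middle of the black upright finger knob on the needle arm: 14 mm across, 22 mm high (128 to 150 mm above the bench), 50 mm from the pillar's axis. The arm is a flat bar 11 mm wide that goes on 30 mm past the knob to a brass clip.
- spool: Bystander: maroon thread spool with white flanges, 60 mm across, 48 mm high, standing; origin under its centre.
- jar: Bystander: clear lidded jar of beads, 60 mm across, 64 mm high, standing; origin under its centre.
- pliers: Bystander: round-nose pliers with red grips lying on the bench, 125 mm long, 15 mm high; origin on the bench at the joint.
- cutters: Bystander: the same with blue grips.
- spool_black: Bystander: black thread spool, same size as the maroon one; origin under its centre.
- dish: Bystander: small white ceramic dish, 84 mm across, 28 mm high; origin under its centre.
- green_bead: Bystander: big green bead, 36 mm across, 28 mm high; origin under its centre.
There are look-alikes about, which are no part of the job. There is more than one size of the bowl; the one meant has the size given above.

How it is judged (in metres and radians):
On the way, in this order (a step that is already met when the one before it is completed fails the run):
1. the bowl's foot is fully home in the drive plate, the bowl flush and upright, while the needle arm is still out (z of bowl in the frame of seat below -0.0105 m and horizontal distance between bowl and seat below 0.004 m and angle between bowl's own z axis and vertical below 0.05 rad and value of joint needle_arm below 0.8 rad), for 0.3 s.
2. the needle arm is swung in over the bowl to its stop (value of joint needle_arm above 1.33 rad), for 0.2 s.
At the end, for the whole second after the job is handed in: The bowl is home on the spinner: its origin at least 10.5 mm below the level of the drive plate's top (13 mm when flush), within 4 mm of the spindle axis, within 0.05 rad of upright, at rest; and the needle arm is past 1.33 rad (its stop is at 1.45) (z of bowl in the frame of seat below -0.0105 m and horizontal distance between bowl and seat below 0.004 m and angle between bowl's own z axis and vertical below 0.05 rad and linear speed of bowl below 0.02 m/s and value of joint needle_arm above 1.33 rad); the robot touches nothing.
It fails at once if the bowl is pushed or dropped against the spinner with more than 40 N (contact force between bowl and spinner above 40 N).
It fails at once if the bowl is tipped by more than 45 degrees (angle between bowl's own z axis and vertical above 0.785 rad).
It fails at once if a spool, the jar, the pliers, the cutters, the dish or the green bead is moved by more than 30 mm (distance of any of spool, jar, pliers, cutters, spool_black, dish, green_bead from where it was at the start of the episode above 0.03 m).
It also fails if it takes over 64 s, if anything falls off the work surface, if the arm or the gripper's body presses on something with over 40 N, if the wrist force passes 120 N, or if a joint passes its speed limit or range.

### The arm

A 6-joint arm with a two-finger parallel gripper is mounted at the origin on the work surface. World frame = base frame: x ahead of the robot, y to its left, z up, the work surface at z = 0. Lengths are in mm, angles in rad, forces in N, time in s.
With the tool pointing down it reaches from about 325 to 850 mm from the base axis. Payload 15.5 kg.
Tool frame: the origin (TCP) lies between the finger pads; the fingertips stand 8 mm ahead of it and the grasp point (between the pads) lies 11 mm behind it; z points along the fingers, y is the line along which they close (so a half turn about z gives the same grasp; the last joint's range is limited). The gripper opens to 91 mm and grips with 3 to 60 N. Pads are 32 mm wide; open, the fingers measure 118 mm over their backs; the gripper's body (76 mm by 178 mm) begins 60 mm behind the grasp point.
Start: joints at [-1.353, 0.494, 1.345, -0, 1.302, -0.096], TCP at [192.329, -594.673, 221.915] pointing down, gripper open.
Joint ranges: [-2.91, 2.91], [-0.82, 2.16], [0.22, 2.67], [-1.22, 4.37], [0.12, 2.79], [-3.08, 3.08]. Speed limits (rad/s): [1.89, 1.89, 2.57, 3.01, 3.01, 3.01].

### API

Orientations are given as a unit quaternion [w, x, y, z].
In Python, from workcell import ctrl gives the robot as it stands.
- The arm moves only by the tool arm_command, never from a script. Its argument "steps" is a list of rows, each an object of numbers: "jaw": the finger opening in mm, from 0 to 91.2; "dx", "dy", "dz": the shift along the world's x, y, z scaled (see below); "turn": the turn about the world's z scaled (see below). In form: [{"jaw": .., "dx": .., "dy": .., "dz": .., "turn": ..}, ...]. A call has 1 to 20 rows; each row shifts and turns the commanded pose from where the row before left it; what a row does not reach is not made up. The controller multiplies each number of a shift by 0.1 m and each number of a turn by 1.5 rad. A row lasts 1/8 s, in which the tool goes at most 62.5 mm and 10.7 degrees, less where a joint would pass 70% of its speed; a pose out of reach is approached as far as the arm can. A call with a number of a shift or a turn outside -1 to 1 is refused whole. A call with a gripper value outside its range is refused whole. The fingers move at their own pace and stop on an object; "squeeze" is the grip in N (left out, the last holds). Time passes only in rows, so rows that do not move let the fingers close. It gives the time, the measured TCP pose, the force, the opening and the grip force at its end, in the units of the state.
- ctrl.get_obs(): the state, without advancing time (a new reading comes with each control period).
- ctrl.camera(name): name is "scene" or "top"; returns (picture, depth): 400x640x3 uint8, red, green, blue; 400x640 float32, mm along the optical axis (not along the pixel's ray), 0 where there is no reading.
- ctrl.get_calibration(name): a dict with "camera_matrix" (3x3 intrinsics, pixels), "xyz" and "orientation" of the camera in the world. Camera axes: x right, y down, z forward; pixel columns grow to the right and rows downward; lengths in mm; the calibration is good to about 2 mm. A picture is of the moment at which its call begins. get_calibration takes no time and is no camera call.
- ctrl.job_done(): hands the job in; it is judged then, once.
The state is a dict: "time": time; "qpos": joint angles; "joint_vel": joint speeds; "effort": joint torques, N m; "eef_pos": TCP position; "tcp_rot": TCP orientation; "contact_force": force on the tool from outside, world axes, zero at the start; "wrist_torque": the same for the moment, N m; "grip_width": finger opening in mm; "grasp_force": force on a finger pad.
Only numpy, scipy, OpenCV 4.12 (cv2) and the standard library are available. Lean on these libraries where they do the work, as an engineer would, in place of code of your own. Each camera call takes 0.05 s, during which the arm holds its last target. There are 200 camera calls.

## Working session

There is one attempt and no reset: what is moved stays moved. The work goes in short steps, Python scripts to look and compute and a tool call to move; the robot and the scene stay as the last step left them, time stands still between calls to the robot, and variables do not carry over. Pictures are saved under pics/ and viewed, at most 10 in all, crops included, and the job is handed in when it is done.

Besides the shell and the picture viewer there is one more tool, called after ">>>" by a JSON object that holds its "method" and its "body". arm_command: Moves the arm, as the interface text tells. Shifts and turns lie within -1 to 1; 1 stands for 0.1 m of shift or 1.5 rad of turn. Its arguments: {"type":"object","properties":{"steps":{"type":"array"},"squeeze":{"type":"number"}},"required":["steps"]}

```bash
mkdir -p pics; cat > h.py <<'E'
import numpy as np,cv2
from workcell import ctrl
from scipy.spatial.transform import Rotation as R
def cal(n):
    c=ctrl.get_calibration(n);q=c["orientation"]
    return np.array(c["camera_matrix"]),np.array(c["xyz"],float),R.from_quat([q[1],q[2],q[3],q[0]]).as_matrix()
def ray(n,u,v,z):
    K,t,M=cal(n);d=M@np.linalg.inv(K)@np.array([u,v,1.]);return t+d*(z-t[2])/d[2]
def cloud(n,dep):
    K,t,M=cal(n);v,u=np.mgrid[:dep.shape[0],:dep.shape[1]]
    p=np.stack([(u-K[0,2])/K[0,0]*dep,(v-K[1,2])/K[1,1]*dep,dep],-1);return p@M.T+t
def proj(n,p):
    K,t,M=cal(n);c=K@(M.T@(np.array(p,float)-t));return c[:2]/c[2]
E
python3 - <<'E'
from h import *
for n in("scene","top"):
    a,d=ctrl.camera(n);np.save(n+"_d.npy",d);cv2.imwrite(f"pics/{n}0.png",a[...,::-1]);print(n,*cal(n))
print(ctrl.get_obs())
E
```

```text
scene [[373.09536629   0.         319.69365025]
 [  0.         373.09536629 203.10261532]
 [  0.           0.           1.        ]] [1159.01787451   11.33891095 1062.12451632] [[-0.09646904  0.83181859 -0.5466    ]
 [ 0.99533444  0.08158931 -0.05150284]
 [ 0.0017557  -0.54901823 -0.83580853]]
top [[459.20655189   0.         313.27700651]
 [  0.         459.20655189 198.30234366]
 [  0.           0.           1.        ]] [ 216.9617254   -67.61768168 1487.93251438] [[ 0.00721845 -0.97275966  0.23170356]
 [-0.99996024 -0.00823522 -0.0034213 ]
 [ 0.00523623 -0.23166965 -0.97278043]]
{'time': 0.1, 'qpos': array([-1.35348869e+00,  4.94127887e-01,  1.34603914e+00, -1.53154415e-05,
        1.30249551e+00, -9.54991830e-02]), 'joint_vel': array([ 0.00098832, -0.00143548,  0.00068505, -0.00206155, -0.00098657,
        0.00013137]), 'effort': array([ 1.88801212e-03, -8.80237699e+01, -3.82540834e+01,  7.05767702e-02,
        4.83457732e-02, -2.95715154e-05]), 'eef_pos': array([ 192.26155801, -594.36052543,  221.40380706]), 'tcp_rot': array([-5.33498776e-04,  9.87793441e-01,  1.55768516e-01, -3.99289388e-05]), 'contact_force': array([-0.88721809, -1.00768169,  0.01043588]), 'wrist_torque': array([-0.00202023,  0.00260852,  0.04229991]), 'grasp_force': 0.0, 'grip_width': 90.66404422464981}
```

View pics/scene0.png

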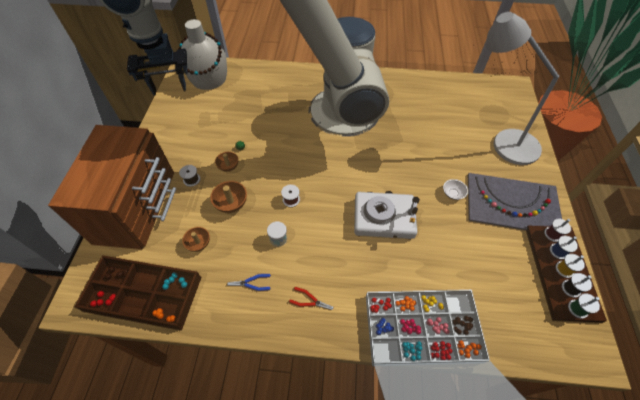

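View pics/top0.png

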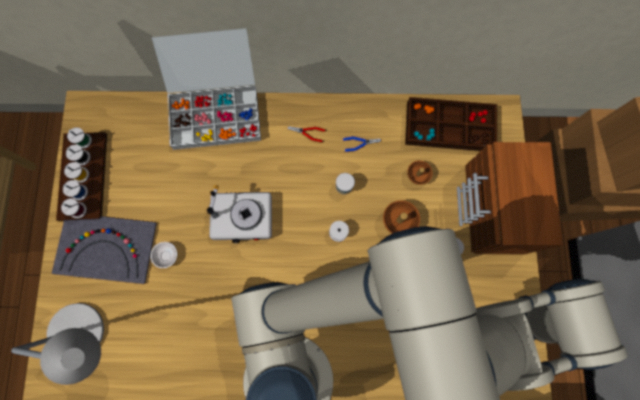

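```bash
python3 - <<'E'
from h import *
s=cv2.imread("pics/scene0.png");t=cv2.imread("pics/top0.png")
r=lambda im:cv2.resize(im,(400,300),interpolation=cv2.INTER_CUBIC)
cv2.imwrite("pics/c1.png",np.vstack([np.hstack([r(s[145:265,170:330]),r(s[178:253,340:440])]),np.hstack([r(t[150:255,320:460]),r(t[180:255,195:295])])]))
for n,im,pts in(("scene",s,[(228,196),(196,239),(227,160)]),("top",t,[(402,217),(420,173)])):
    P=cloud(n,np.load(n+"_d.npy"))
    for u,v in pts:
        w=P[v-30:v+30,u-30:u+30].reshape(-1,3);c=P[v,u]
        hsv=cv2.cvtColor(im[v-30:v+30,u-30:u+30],cv2.COLOR_BGR2HSV).reshape(-1,3)
        m=(w[:,2]>12)&(np.hypot(*(w-c)[:,:2].T)<85)
        q=w[m];print(n,u,v,c.round(),len(q),q.min(0).round(),q.max(0).round(), np.sort(q[:,2])[-12:].round())
    # spinner
for n,u,v in(("scene",381,208),("top",246,213)):
    P=cloud(n,np.load(n+"_d.npy"));w=P[v-40:v+40,u-50:u+50].reshape(-1,3)
    for lo,hi in((40,58),(62,78),(105,160)):
        m=(w[:,2]>lo)&(w[:,2]<hi);q=w[m];print(n,lo,m.sum(),q.min(0).round(),q.max(0).round(),np.median(q,0).round(1)) if m.sum() else 0
E
```

```text
scene 228 196 [ 510. -347.   68.] 918 [ 438. -412.   13.] [ 559. -294.   98.] [96. 96. 96. 96. 96. 96. 96. 96. 96. 96. 97. 98.]
scene 196 239 [ 660. -418.   41.] 445 [ 614. -464.   12.] [ 698. -380.   69.] [66. 66. 66. 66. 67. 67. 67. 67. 67. 68. 68. 69.]
scene 227 160 [ 344. -395.   44.] 329 [ 260. -443.   12.] [ 383. -360.   70.] [63. 64. 65. 65. 65. 65. 66. 66. 66. 66. 66. 70.]
top 402 217 [ 492. -347.   94.] 923 [ 447. -414.   12.] [ 556. -294.  102.] [ 97.  98.  98.  98.  98.  99.  99.  99.  99. 100. 102. 102.]
top 420 173 [ 645. -419.   57.] 417 [ 612. -464.   12.] [ 694. -379.   70.] [65. 65. 66. 66. 66. 66. 66. 67. 67. 68. 68. 70.]
scene 40 1754 [421.  62.  40.] [585. 258.  58.] [526.6 169.4  48.1]
scene 62 475 [461.  97.  62.] [553. 240.  78.] [509.3 141.8  67.9]
scene 105 132 [495. 220. 114.] [584. 252. 149.] [553.8 233.1 124.5]
top 40 2083 [417.  63.  40.] [581. 258.  58.] [493.9 168.6  49.4]
top 62 542 [460.  97.  62.] [549. 243.  77.] [503.1 140.9  69.4]
top 105 143 [492. 220. 116.] [581. 249. 156.] [536.7 233.2 125.6]
```

View pics/c1.png

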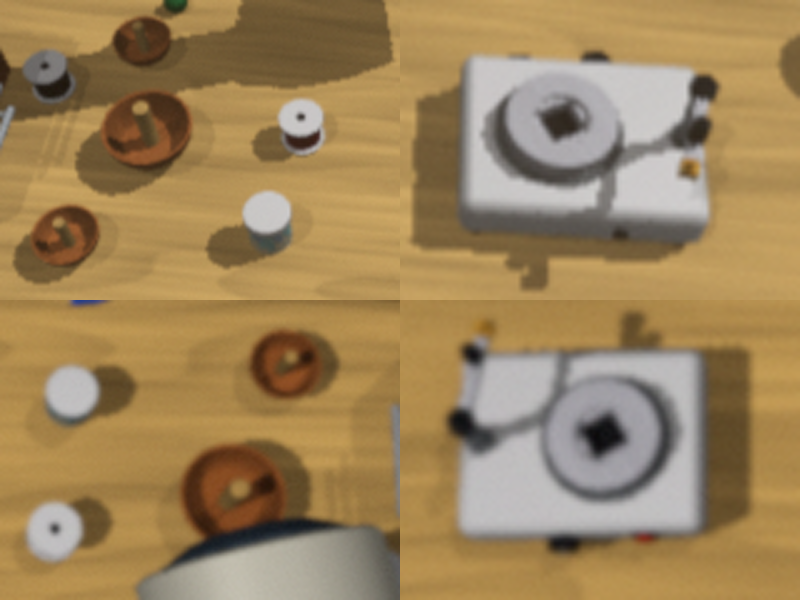

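Candidates: big bowl scene (228,196) / top (402,217), with rim about 120 and post top at z≈96; small bowls at scene (196,239) and (227,160), with rim about 82 and post top about 66. The crop shows one big bowl with its post, and it matches the description. The spinner's plate is at scene (381,208), with the dark pocket diamond visible. Next I'll measure precisely.

```bash
cat >> h.py <<'E'
from scipy.optimize import least_squares
def circ(n,mask,z,r=None,far=False,c0=None):
    """outer contour of mask cast on plane z, circle fit"""
    cs,_=cv2.findContours(mask.astype(np.uint8),cv2.RETR_EXTERNAL,cv2.CHAIN_APPROX_NONE)
    c=max(cs,key=cv2.contourArea)[:,0,:]
    p=np.array([ray(n,u,v,z)[:2] for u,v in c])
    if c0 is None:c0=p.mean(0)
    if far:
        d=c0-cal(n)[1][:2];d/=np.linalg.norm(d);w=p-c0;p=p[(w@d)>-0.1*np.linalg.norm(w,axis=1)]
    f=lambda x:np.hypot(p[:,0]-x[0],p[:,1]-x[1])-x[2]
    s=least_squares(f,[*c0,r or 50],loss="soft_l1",f_scale=1.).x
    return s,np.std(f(s)),len(p)
E
python3 - <<'E'
from h import *
for n in("scene","top"):
    P=cloud(n,np.load(n+"_d.npy"));im=cv2.imread(f"pics/{n}0.png")
    b=(P[...,2]>25)&(P[...,2]<112)&(np.hypot(P[...,0]-498,P[...,1]+353)<75)
    print(n,"rim",circ(n,b,55)) 
    t=(P[...,2]>85)&(P[...,2]<108)&(np.hypot(P[...,0]-498,P[...,1]+353)<45)
    print("post",P[t].mean(0).round(1),t.sum())
    pl=(P[...,2]>62)&(P[...,2]<80)&(np.hypot(P[...,0]-505,P[...,1]-141)<52)
    # fill pocket
    print("plate",circ(n,pl,70,45,True,np.array([505,141.])))
    g=cv2.cvtColor(im,cv2.COLOR_BGR2GRAY)
    near=np.hypot(P[...,0]-505,P[...,1]-141)<24
    dk=(near&(g<75)).astype(np.uint8);cs,_=cv2.findContours(dk,0,1);c=max(cs,key=cv2.contourArea)
    q=np.array([ray(n,u,v,66)[:2] for u,v in c[:,0]],np.float32);r=cv2.minAreaRect(q);print("pocket",r)
    for z in(50,):
        m=((P[...,2]>38)&(P[...,2]<57)&(np.hypot(P[...,0]-505,P[...,1]-160)<160)).astype(np.uint8)
        q=np.array([ray(n,u,v,50)[:2] for v,u in np.argwhere(m)],np.float32);print("housing",cv2.minAreaRect(q))
    a=(P[...,2]>106)&(P[...,2]<160)&(np.hypot(P[...,0]-540,P[...,1]-235)<80)
    q=P[a];print("arm",cv2.minAreaRect(q[:,:2].astype(np.float32)))
    k=q[q[:,2]>130];print("tall pts",k.round()[::3].tolist())
E
```

```text
scene rim (array([ 502.73643601, -350.42310032,   60.05777215]), np.float64(2.1593536947444756), 95)
post [ 500.6 -351.3   92.3] 42
plate (array([508.36914333, 141.00226227,  42.69652798]), np.float64(1.0911156222842526), 36)
pocket ((507.6490478515625, 141.18174743652344), (22.773509979248047, 22.594436645507812), 23.68779754638672)
housing ((509.047119140625, 159.64324951171875), (163.02220153808594, 190.94546508789062), 2.5613887310028076)
arm ((539.5502319335938, 235.5738525390625), (20.59517478942871, 90.61102294921875), 80.34156799316406)
tall pts [[548.0, 230.0, 148.0], [551.0, 230.0, 147.0], [555.0, 227.0, 148.0], [554.0, 235.0, 148.0], [556.0, 227.0, 145.0], [558.0, 235.0, 148.0], [560.0, 230.0, 146.0], [557.0, 227.0, 134.0], [561.0, 233.0, 142.0], [561.0, 232.0, 136.0], [579.0, 226.0, 131.0]]
top rim (array([ 497.91867467, -350.33593774,   53.01973   ]), np.float64(8.416306062535327), 161)
post [ 494.9 -352.1   95.3] 41
plate (array([504.30258105, 140.19821306,  43.59254389]), np.float64(0.7962193128062588), 41)
pocket ((505.59063720703125, 141.87332153320312), (26.17754364013672, 27.326623916625977), 32.425498962402344)Traceback (most recent call last):
  File "<stdin>", line 17, in <module>
  File "h.py", line 8, in ray
    K,t,M=cal(n);d=M@np.linalg.inv(K)@np.array([u,v,1.]);return t+d*(z-t[2])/d[2]
          ~~~^^^
  File "h.py", line 5, in cal
    c=ctrl.get_calibration(n);q=c["orientation"]
ValueError: time passes only in moves, steps and waits
```

>>> {"method": "arm_command", "body": {"steps": [{"jaw": 60,"dx": 0.31,"dy": 0.245,"dz": 0,"turn": -0.021},{"jaw": 60,"dx": 0.31,"dy": 0.245,"dz": 0,"turn": -0.021},{"jaw": 60,"dx": 0.31,"dy": 0.245,"dz": 0,"turn": -0.021},{"jaw": 60,"dx": 0.31,"dy": 0.245,"dz": 0,"turn": -0.021},{"jaw": 60,"dx": 0.31,"dy": 0.245,"dz": 0,"turn": -0.021},{"jaw": 60,"dx": 0.31,"dy": 0.245,"dz": 0,"turn": -0.021},{"jaw": 60,"dx": 0.31,"dy": 0.245,"dz": 0,"turn": -0.021},{"jaw": 60,"dx": 0.31,"dy": 0.245,"dz": 0,"turn": -0.021},{"jaw": 60,"dx": 0.31,"dy": 0.245,"dz": 0,"turn": -0.021},{"jaw": 60,"dx": 0.31,"dy": 0.245,"dz": 0,"turn": -0.021},{"jaw": 60,"dx": 0,"dy": 0,"dz": 0,"turn": 0}], "squeeze": 5}}

```text
time: 1.48
eef_pos: [503.9, -347.8, 221.5]
tcp_rot: [-0.0, 1.0, 0.0, -0.0]
contact_force: [-0.2, -0.0, -0.1]
grip_width: 59.8
grasp_force: 0.0
```

>>> {"method": "arm_command", "body": {"steps": [{"jaw": 60,"dx": -0.03,"dy": -0.03,"dz": -0.4},{"jaw": 60,"dz": -0.4},{"jaw": 60,"dz": -0.4},{"jaw": 60,"dz": -0.2},{"jaw": 60,"dz": -0.085},{"jaw": 60},{"jaw": 15},{"jaw": 15},{"jaw": 15},{"jaw": 15},{"jaw": 15},{"jaw": 15}], "squeeze": 5}}

```text
invalid input
```

```bash
python3 -c "
from workcell import ctrl
o=ctrl.get_obs();print(o['qpos'],o['contact_force'],o['grip_width'],o['grasp_force'],o['eef_pos'])"
```

```text
[-7.01905979e-01  4.76146212e-01  1.37848050e+00  4.20282657e-04
  1.28745984e+00  8.68538379e-01] [-0.18414096 -0.01800198 -0.10679648] 59.76709935960004 0.0 [ 503.90358539 -347.84443512  221.52658251]
```

>>> {"method": "arm_command", "body": {"steps": [{"jaw": 60,"dx": -0.03,"dy": -0.03,"dz": -0.4,"turn": 0},{"jaw": 60,"dx": 0,"dy": 0,"dz": -0.4,"turn": 0},{"jaw": 60,"dx": 0,"dy": 0,"dz": -0.4,"turn": 0},{"jaw": 60,"dx": 0,"dy": 0,"dz": -0.2,"turn": 0},{"jaw": 60,"dx": 0,"dy": 0,"dz": -0.085,"turn": 0},{"jaw": 60,"dx": 0,"dy": 0,"dz": 0,"turn": 0},{"jaw": 15,"dx": 0,"dy": 0,"dz": 0,"turn": 0},{"jaw": 15,"dx": 0,"dy": 0,"dz": 0,"turn": 0},{"jaw": 15,"dx": 0,"dy": 0,"dz": 0,"turn": 0},{"jaw": 15,"dx": 0,"dy": 0,"dz": 0,"turn": 0},{"jaw": 15,"dx": 0,"dy": 0,"dz": 0,"turn": 0},{"jaw": 15,"dx": 0,"dy": 0,"dz": 0,"turn": 0}], "squeeze": 5}}

```text
time: 2.98
eef_pos: [499.4, -352.8, 73.6]
tcp_rot: [0.0, 1.0, -0.001, 0.0]
contact_force: [-0.8, -1.0, 2.8]
grip_width: 21.9
grasp_force: 5.0
```

>>> {"method": "arm_command", "body": {"steps": [{"jaw": 60,"dx": 0,"dy": 0,"dz": 0,"turn": 0},{"jaw": 60,"dx": 0,"dy": 0,"dz": 0,"turn": 0},{"jaw": 60,"dx": 0,"dy": 0,"dz": 0,"turn": 0.105},{"jaw": 60,"dx": 0,"dy": 0,"dz": 0,"turn": 0.105},{"jaw": 60,"dx": 0,"dy": 0,"dz": 0,"turn": 0.105},{"jaw": 60,"dx": 0,"dy": 0,"dz": 0,"turn": 0.105},{"jaw": 60,"dx": 0,"dy": 0,"dz": 0,"turn": 0.105},{"jaw": 60,"dx": 0,"dy": 0,"dz": 0,"turn": 0.105},{"jaw": 60,"dx": 0,"dy": 0,"dz": 0,"turn": 0.105},{"jaw": 60,"dx": 0,"dy": 0,"dz": 0,"turn": 0.105},{"jaw": 60,"dx": 0,"dy": 0,"dz": 0,"turn": 0.105},{"jaw": 60,"dx": 0,"dy": 0,"dz": 0,"turn": 0.105},{"jaw": 15,"dx": 0,"dy": 0,"dz": 0,"turn": 0},{"jaw": 15,"dx": 0,"dy": 0,"dz": 0,"turn": 0},{"jaw": 15,"dx": 0,"dy": 0,"dz": 0,"turn": 0},{"jaw": 15,"dx": 0,"dy": 0,"dz": 0,"turn": 0},{"jaw": 15,"dx": 0,"dy": 0,"dz": 0,"turn": 0},{"jaw": 15,"dx": 0,"dy": 0,"dz": 0,"turn": 0}], "squeeze": 12}}

```text
time: 5.22
eef_pos: [499.3, -352.6, 73.4]
tcp_rot: [-0.0, 0.706, 0.708, -0.0]
contact_force: [-0.7, 0.2, -0.4]
grip_width: 21.5
grasp_force: 12.0
```

```bash
python3 - <<'E'
import h
_c={}
from h import *
C={n:cal(n) for n in("scene","top")};h.cal=lambda n:C[n]
for n in C:
    a,d=ctrl.camera(n);P=h.cloud(n,d);cv2.imwrite(f"pics/{n}1.png",a[...,::-1])
    b=(P[...,2]>25)&(P[...,2]<64)&(np.hypot(P[...,0]-500,P[...,1]+352)<75)
    print(n,"rim",h.circ(n,b,55,None,True))
    pl=(P[...,2]>61)&(P[...,2]<80)&(np.hypot(P[...,0]-506,P[...,1]-141)<52)
    print("plate",h.circ(n,pl,70,45,True,np.array([506,141.])))
    m=(P[...,2]>38)&(P[...,2]<57)&(np.hypot(P[...,0]-505,P[...,1]-160)<160)
    cs,_=cv2.findContours(m.astype(np.uint8),0,1);c=max(cs,key=cv2.contourArea)[:,0]
    print("housing",cv2.minAreaRect(np.array([h.ray(n,u,v,50)[:2] for u,v in c],np.float32)))
    g=cv2.cvtColor(a,cv2.COLOR_RGB2GRAY)
    near=np.hypot(P[...,0]-506,P[...,1]-141)<26
    for th in(70,100):
        cs,_=cv2.findContours((near&(g<th)).astype(np.uint8),0,1);c=max(cs,key=cv2.contourArea)
        r=cv2.minAreaRect(np.array([h.ray(n,u,v,66)[:2] for u,v in c[:,0]],np.float32));print("pocket",th,r)
    k=P[(P[...,2]>106)&(P[...,2]<160)&(np.hypot(P[...,0]-540,P[...,1]-235)<70)]
    print("arm",cv2.fitLine(k[:,:2].astype(np.float32),2,0,.01,.01).T,k[:,0].min(),k[:,0].max(),"knob",k[k[:,2]>143].mean(0),"all>138",k[k[:,2]>138].round()[::2].tolist())
E
```

```text
scene rim (array([ 501.57335755, -351.8873291 ,   53.88942576]), np.float64(8.590278675617546), 62)
plate (array([508.36914333, 141.00226227,  42.69652798]), np.float64(1.091115622322749), 36)
housing ((507.8273010253906, 159.58868408203125), (160.58016967773438, 190.94546508789062), 2.5613882541656494)
pocket 70 ((507.9666748046875, 141.70286560058594), (20.339542388916016, 21.958297729492188), 31.156558990478516)
pocket 100 ((507.0386047363281, 141.39797973632812), (25.879276275634766, 26.348453521728516), 27.875179290771484)
arm [[ 9.8310000e-01 -1.8306921e-01  5.4113123e+02  2.3370592e+02]] 496.58971786136294 583.3618480886554 knob [554.68375702 231.62683451 148.06332306] all>138 [[547.0, 230.0, 147.0], [551.0, 227.0, 147.0], [552.0, 232.0, 150.0], [557.0, 226.0, 151.0], [554.0, 232.0, 148.0], [554.0, 238.0, 148.0], [557.0, 227.0, 146.0], [560.0, 232.0, 150.0], [557.0, 225.0, 140.0], [558.0, 231.0, 142.0], [559.0, 236.0, 145.0]]Traceback (most recent call last):
  File "<stdin>", line 8, in <module>
  File "h.py", line 18, in circ
    c=max(cs,key=cv2.contourArea)[:,0,:]
      ~~~^^^^^^^^^^^^^^^^^^^^^^^^
ValueError: max() iterable argument is empty
```

>>> {"method": "arm_command", "body": {"steps": [{"jaw": 15,"dx": 0,"dy": 0,"dz": 0.15,"turn": 0},{"jaw": 15,"dx": 0,"dy": 0,"dz": 0.4,"turn": 0},{"jaw": 15,"dx": 0,"dy": 0,"dz": 0.4,"turn": 0},{"jaw": 15,"dx": 0,"dy": 0,"dz": 0.3,"turn": 0},{"jaw": 15,"dx": 0,"dy": 0.25,"dz": 0,"turn": 0},{"jaw": 15,"dx": 0,"dy": 0.4,"dz": 0,"turn": 0},{"jaw": 15,"dx": 0,"dy": 0.45,"dz": 0,"turn": 0},{"jaw": 15,"dx": 0,"dy": 0.45,"dz": 0,"turn": 0},{"jaw": 15,"dx": 0,"dy": 0.45,"dz": 0,"turn": 0},{"jaw": 15,"dx": 0.03,"dy": 0.45,"dz": 0,"turn": 0},{"jaw": 15,"dx": 0.03,"dy": 0.45,"dz": 0,"turn": 0},{"jaw": 15,"dx": 0,"dy": 0.45,"dz": 0,"turn": 0},{"jaw": 15,"dx": 0,"dy": 0.45,"dz": 0,"turn": 0},{"jaw": 15,"dx": 0,"dy": 0.45,"dz": 0,"turn": 0},{"jaw": 15,"dx": 0,"dy": 0.4,"dz": 0,"turn": 0},{"jaw": 15,"dx": 0,"dy": 0.28,"dz": -0.2,"turn": 0},{"jaw": 15,"dx": 0,"dy": 0,"dz": -0.2,"turn": 0},{"jaw": 15,"dx": 0,"dy": 0,"dz": 0,"turn": 0},{"jaw": 15,"dx": 0,"dy": 0,"dz": 0,"turn": 0}], "squeeze": 12}}

```text
time: 7.7
eef_pos: [505.1, 140.3, 159.0]
tcp_rot: [0.0, 0.706, 0.708, 0.0]
contact_force: [0.8, -0.6, -2.3]
grip_width: 21.9
grasp_force: 12.0
```

```bash
python3 - <<'E'
import h
from h import *
C={n:cal(n) for n in("scene","top")};h.cal=lambda n:C[n]
o=ctrl.get_obs();x,y,z=o['eef_pos'];print(o['eef_pos'],o['contact_force'],o['qpos'][5])
zr=z-73.4+55
for n in C:
    a,d=ctrl.camera(n);P=h.cloud(n,d);cv2.imwrite(f"pics/{n}2.png",a[...,::-1])
    b=(P[...,2]>95)&(P[...,2]<zr+9)&(np.hypot(P[...,0]-x,P[...,1]-y)<75)
    cs,_=cv2.findContours(b.astype(np.uint8),0,cv2.CHAIN_APPROX_NONE);c=max(cs,key=cv2.contourArea)[:,0]
    p=np.array([h.ray(n,u,v,zr)[:2] for u,v in c])
    w=p-[x,y];r=np.hypot(*w.T);p=p[(r>50)&(r<68)]
    f=lambda q:np.hypot(p[:,0]-q[0],p[:,1]-q[1])-q[2]
    for R0 in(None,58.5):
        g=f if R0 is None else (lambda q:np.hypot(p[:,0]-q[0],p[:,1]-q[1])-R0)
        s=least_squares(g,[x,y,59],loss="soft_l1",f_scale=.8);print(n,zr,s.x,np.std(g(s.x)),len(p))
a=cv2.imread("pics/scene2.png")[150:260,320:460];b=cv2.imread("pics/top2.png")[150:260,180:320]
cv2.imwrite("pics/c2.png",cv2.resize(np.vstack([a,b]),None,fx=2.7,fy=2.7,interpolation=2))
E
```

```text
[505.12017744 140.34598003 158.9545084 ] [ 0.76036565 -0.57273597 -2.25098329] 0.15521371757775018
scene 140.55450840189877 [513.13381952 138.37807599  57.94060885] 2.2438035541670347 51
scene 140.55450840189877 [512.42574082 138.69948547  59.        ] 2.2705503478649596 51
top 140.55450840189877 [506.15418385 137.60120778  56.56850664] 2.0070019311324243 35
top 140.55450840189877 [505.93699333 139.72279032  59.        ] 2.0975448964878973 35
```

View pics/c2.png

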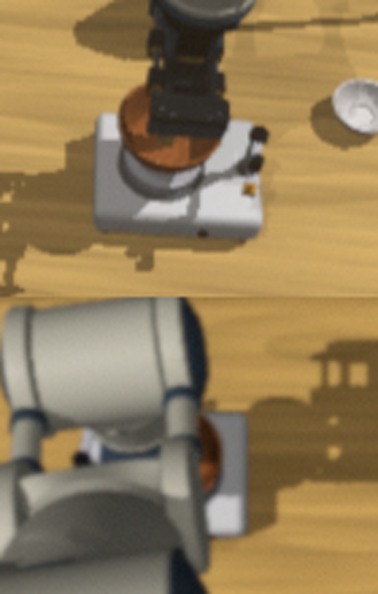

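Crop: the bowl hovers over the plate in the scene view (rim near edge at crop (180,170)), and the top view is mostly hidden by the arm. I'll refine the bowl-to-plate offset by colour in the scene view.

```bash
cat > rim.py <<'E'
import h
from h import *
C={n:cal(n) for n in("scene",)};h.cal=lambda n:C[n]
def edges(im,cu,cv_,test,ang,rmax):
    g=im.astype(np.float32);out=[]
    for t in ang:
        rr=np.arange(4,rmax,.1);u=cu+rr*np.cos(t);v=cv_+rr*np.sin(t)
        s=cv2.remap(g,u[None].astype(np.float32),v[None].astype(np.float32),1)[0]
        k=test(s)
        if k is not None: out.append((u[k],v[k]))
    return np.array(out)
def fit(p,R0,c0):
    g=lambda q:np.hypot(p[:,0]-q[0],p[:,1]-q[1])-R0
    s=least_squares(g,c0,loss="soft_l1",f_scale=.7);return s.x.round(2),np.std(g(s.x)).round(2),len(p)
def steep(lo):  # strongest rise of (blue) outward
    def f(s):
        b=s[:,0];d=b[12:]-b[:-12];k=d.argmax();return k+6 if d[k]>lo else None
    return f
E
python3 - <<'E'
from rim import *
# bowl rim vs white plate/housing, near side
im=cv2.imread("pics/scene2.png");x,y,z=505.1,140.3,159.0;zr=z-73.4+55
c=proj("scene",[x,y,zr]);e=edges(im,*c,steep(40),np.radians(np.arange(20,130,3)),30)
p=np.array([h.ray("scene",u,v,zr)[:2] for u,v in e]);print("rim",fit(p,60,[x,y]),(p-[x,y]).round(0)[::4].tolist())
# bowl on bench before grasp: hue-free: blue/green edge vs table
im0=cv2.imread("pics/scene0.png");c=proj("scene",[500,-352,55])
e=edges(im0,*c,lambda s:(lambda d:d.argmax()+6 if d.max()>25 else None)((s[12:,1]-s[:-12,1])*(np.arange(len(s)-12)>80)),np.radians(np.arange(0,360,5)),26)
p=np.array([h.ray("scene",u,v,55)[:2] for u,v in e]);print("rim0",fit(p,60,[500,-352]))
# plate top far edge vs white housing
c=proj("scene",[506,141,70]);e=edges(im0,*c,lambda s:(lambda d:d.argmax()+6 if d.max()>15 else None)((s[12:,1]-s[:-12,1])*(np.arange(len(s)-12)>70)),np.radians(np.arange(170,370,5)),20)
p=np.array([h.ray("scene",u,v,70)[:2] for u,v in e]);print("plate",fit(p,45,[506,141]),(p-[506,141]).round(0)[::5].tolist())
e=edges(im0,*c,lambda s:(lambda d:d.argmax()+6 if d.max()>15 else None)((s[12:,1]-s[:-12,1])*(np.arange(len(s)-12)<70)),np.radians(np.arange(0,360,5)),20)
E
```

```text
rim (array([515.04, 135.16]), np.float64(10.48), 27) [[19.0, 55.0], [33.0, 49.0], [45.0, 41.0], [78.0, 46.0], [63.0, 22.0], [69.0, 10.0], [102.0, -11.0]]
rim0 (array([ 507.37, -350.46]), np.float64(7.36), 41)
plate (array([503.71, 139.28]), np.float64(10.39), 24) [[16.0, -52.0], [-11.0, -49.0], [-33.0, -30.0], [-67.0, 24.0], [-21.0, 40.0]]
```

```bash
python3 - <<'E'
from rim import *
P=h.cloud("scene",np.load("scene_d.npy"))
def go(mask,z,c0,lo):
    cs,_=cv2.findContours(mask.astype(np.uint8),0,cv2.CHAIN_APPROX_NONE);c=max(cs,key=cv2.contourArea)[:,0]
    p=np.array([h.ray("scene",u,v,z)[:2] for u,v in c]);p=p[p[:,0]<c0[0]-5]
    for R in lo:print(R,fit(p,R,c0))
go((P[...,2]>25)&(P[...,2]<112)&(np.hypot(P[...,0]-498,P[...,1]+353)<75)&((P[...,2]<64)|(P[...,0]>480)),55,[500,-352],(58.5,60))
go((P[...,2]>61)&(P[...,2]<80)&(np.hypot(P[...,0]-506,P[...,1]-141)<52),70,[506,141],(43.5,45))
a=cv2.imread("pics/scene0.png")[185:230,355:405];cv2.imwrite("pics/c3.png",cv2.resize(a,None,fx=12,fy=12,interpolation=2))
E
```

```text
58.5 (array([ 500.03, -351.99]), np.float64(1.11), 43)
60 (array([ 502.04, -352.12]), np.float64(1.26), 43)
43.5 (array([509.39, 141.02]), np.float64(1.06), 31)
45 (array([511.36, 140.96]), np.float64(1.25), 31)
```

View pics/c3.png

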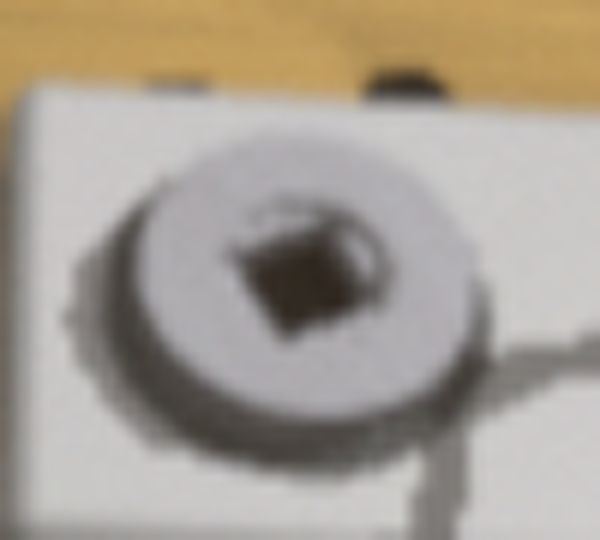

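The crop shows the plate's top ellipse clearly: left 137, right 476, top 132, bottom 418 (12x crop px), with the pocket diamond at about (303,280).

```bash
python3 - <<'E'
from rim import *
f=lambda X,Y,z:h.ray("scene",355+X/12-.5,185+Y/12-.5,z)[:2].round(1)
print("centre",f(306.5,275,70))
for X,Y in((137,265),(476,295),(290,132),(322,418)):print(f(X,Y,70))
print("pocket corners",[f(*q,66).tolist() for q in((232,258),(290,340),(372,298),(310,222))])
# predicted crop pixels for candidate centre
for c in((505,140.5),(508,141)):
    q=np.array([proj("scene",[c[0]+45*np.cos(t),c[1]+45*np.sin(t),70]) for t in np.linspace(0,6.28,200)]);q=(q-[355,185]+.5)*12
    print(c,q.min(0).round(),q.max(0).round())
# top view edges on pocket
E
```

```text
centre [507.8 141.5]
[509.  97.]
[509.7 185.8]
[462.4 136.7]
[551.4 145.8]
pocket corners [[501.7, 122.3], [525.9, 137.9], [510.7, 159.2], [488.3, 142.8]]
(505, 140.5) [132. 125.] [475. 412.]
(508, 141) [133. 134.] [477. 423.]
```

>>> {"method": "arm_command", "body": {"steps": [{"jaw": 15,"dx": 0.012,"dy": 0.005,"dz": -0.05,"turn": 0},{"jaw": 15,"dx": 0,"dy": 0,"dz": -0.05,"turn": 0},{"jaw": 15,"dx": 0,"dy": 0,"dz": -0.03,"turn": 0},{"jaw": 15,"dx": 0,"dy": 0,"dz": 0,"turn": 0},{"jaw": 15,"dx": 0,"dy": 0,"dz": 0,"turn": 0},{"jaw": 15,"dx": 0,"dy": 0,"dz": -0.01,"turn": 0},{"jaw": 15,"dx": 0,"dy": 0,"dz": -0.01,"turn": 0},{"jaw": 15,"dx": 0,"dy": 0,"dz": -0.01,"turn": 0},{"jaw": 15,"dx": 0,"dy": 0,"dz": 0,"turn": 0}], "squeeze": 8}}

```text
time: 8.93
eef_pos: [506.5, 140.8, 142.3]
tcp_rot: [-0.0, 0.706, 0.708, -0.0]
contact_force: [0.0, -0.5, -1.9]
grip_width: 21.7
grasp_force: 8.0
```

>>> {"method": "arm_command", "body": {"steps": [{"jaw": 15,"dx": 0,"dy": 0,"dz": -0.01,"turn": 0},{"jaw": 15,"dx": 0,"dy": 0,"dz": -0.01,"turn": 0},{"jaw": 15,"dx": 0,"dy": 0,"dz": -0.005,"turn": 0},{"jaw": 15,"dx": 0,"dy": 0,"dz": 0,"turn": 0}]}}

```text
time: 9.43
eef_pos: [506.5, 140.8, 139.9]
tcp_rot: [-0.0, 0.706, 0.708, -0.0]
contact_force: [-0.7, -0.3, -0.7]
grip_width: 21.7
grasp_force: 8.0
```

>>> {"method": "arm_command", "body": {"steps": [{"jaw": 15,"dx": 0,"dy": 0,"dz": -0.005,"turn": 0},{"jaw": 15,"dx": 0,"dy": 0,"dz": 0,"turn": 0}]}}

```text
time: 9.68
eef_pos: [506.5, 140.8, 139.4]
tcp_rot: [0.0, 0.706, 0.708, 0.0]
contact_force: [-0.3, -0.3, -1.5]
grip_width: 21.4
grasp_force: 8.0
```

>>> {"method": "arm_command", "body": {"steps": [{"jaw": 15,"dx": 0,"dy": 0,"dz": -0.005,"turn": 0},{"jaw": 15,"dx": 0,"dy": 0,"dz": 0,"turn": 0}]}}

```text
time: 9.93
eef_pos: [506.7, 140.9, 139.1]
tcp_rot: [0.0, 0.706, 0.708, 0.0]
contact_force: [-0.4, 0.6, 4.9]
grip_width: 21.9
grasp_force: 8.0
```

>>> {"method": "arm_command", "body": {"steps": [{"jaw": 15,"dx": 0,"dy": 0,"dz": -0.005,"turn": 0},{"jaw": 15,"dx": 0,"dy": 0,"dz": 0,"turn": 0}]}}

```text
time: 10.18
eef_pos: [506.8, 141.0, 138.9]
tcp_rot: [0.0, 0.706, 0.708, 0.0]
contact_force: [-1.6, 0.2, 10.8]
grip_width: 22.0
grasp_force: 8.0
```

>>> {"method": "arm_command", "body": {"steps": [{"jaw": 15,"dx": 0,"dy": 0,"dz": 0.003,"turn": 0},{"jaw": 15,"dx": 0,"dy": 0,"dz": 0,"turn": 0.045},{"jaw": 15,"dx": 0,"dy": 0,"dz": 0,"turn": 0}]}}

```text
time: 10.55
eef_pos: [506.7, 140.8, 139.0]
tcp_rot: [0.0, 0.682, 0.732, 0.0]
contact_force: [-0.7, -0.5, 6.5]
grip_width: 21.8
grasp_force: 8.0
```

>>> {"method": "arm_command", "body": {"steps": [{"jaw": 15,"dx": 0,"dy": 0,"dz": 0,"turn": 0.045},{"jaw": 15,"dx": 0,"dy": 0,"dz": 0,"turn": 0}]}}

```text
time: 10.8
eef_pos: [506.8, 140.8, 139.0]
tcp_rot: [0.0, 0.657, 0.754, 0.0]
contact_force: [-0.9, -0.5, 6.0]
grip_width: 21.7
grasp_force: 8.0
```

>>> {"method": "arm_command", "body": {"steps": [{"jaw": 15,"dx": 0,"dy": 0,"dz": 0,"turn": 0.045},{"jaw": 15,"dx": 0,"dy": 0,"dz": 0,"turn": 0}]}}

```text
time: 11.05
eef_pos: [506.8, 140.8, 139.0]
tcp_rot: [0.0, 0.631, 0.776, 0.0]
contact_force: [-0.4, -0.6, 5.2]
grip_width: 21.6
grasp_force: 8.0
```

```bash
python3 -c "
from workcell import ctrl
o=ctrl.get_obs();print(o['contact_force'],o['wrist_torque'],o['eef_pos'],o['grasp_force'])"
```

```text
[-0.42726069 -0.61190881  5.22477125] [-0.24797715  0.0556075  -0.04431358] [506.75041262 140.78464598 139.00171309] 8.001733347773552
```

>>> {"method": "arm_command", "body": {"steps": [{"jaw": 15,"dx": 0,"dy": 0,"dz": 0,"turn": 0.045},{"jaw": 15,"dx": 0,"dy": 0,"dz": 0,"turn": 0}]}}

```text
time: 11.3
eef_pos: [506.8, 140.8, 139.0]
tcp_rot: [0.0, 0.604, 0.797, 0.0]
contact_force: [-0.9, -1.1, 5.6]
grip_width: 22.1
grasp_force: 8.0
```

>>> {"method": "arm_command", "body": {"steps": [{"jaw": 15,"dx": 0,"dy": 0,"dz": 0,"turn": 0.045},{"jaw": 15,"dx": 0,"dy": 0,"dz": 0,"turn": 0}]}}

```text
time: 11.55
eef_pos: [506.8, 140.8, 139.0]
tcp_rot: [0.0, 0.577, 0.817, 0.0]
contact_force: [-1.2, -0.8, 5.8]
grip_width: 21.6
grasp_force: 8.0
```

>>> {"method": "arm_command", "body": {"steps": [{"jaw": 15,"dx": 0,"dy": 0,"dz": 0,"turn": 0.045},{"jaw": 15,"dx": 0,"dy": 0,"dz": 0,"turn": 0}]}}

```text
time: 11.8
eef_pos: [506.8, 140.8, 139.0]
tcp_rot: [0.0, 0.549, 0.836, 0.0]
contact_force: [-0.7, -1.2, 4.7]
grip_width: 21.7
grasp_force: 8.0
```

>>> {"method": "arm_command", "body": {"steps": [{"jaw": 15,"dx": 0,"dy": 0,"dz": 0,"turn": 0.045},{"jaw": 15,"dx": 0,"dy": 0,"dz": 0,"turn": 0}]}}

```text
time: 12.05
eef_pos: [506.8, 140.8, 139.0]
tcp_rot: [0.0, 0.521, 0.854, 0.0]
contact_force: [0.2, -1.2, 5.4]
grip_width: 21.5
grasp_force: 8.0
```

>>> {"method": "arm_command", "body": {"steps": [{"jaw": 15,"dx": 0,"dy": 0,"dz": 0,"turn": 0.045},{"jaw": 15,"dx": 0,"dy": 0,"dz": 0,"turn": 0}]}}

```text
time: 12.3
eef_pos: [506.8, 140.8, 139.0]
tcp_rot: [0.0, 0.492, 0.871, 0.0]
contact_force: [-0.8, -0.4, 6.0]
grip_width: 21.8
grasp_force: 8.0
```

```bash
python3 -c "
from workcell import ctrl
o=ctrl.get_obs();print(o['contact_force'],o['wrist_torque'],o['eef_pos'],o['grasp_force'])"
```

```text
[-0.80656917 -0.38211306  5.95464376] [-0.20796036 -0.03391317  0.0185984 ] [506.83232405 140.76178095 138.98642858] 8.001200705766678
```

>>> {"method": "arm_command", "body": {"steps": [{"jaw": 15,"dx": 0,"dy": 0,"dz": 0,"turn": 0.045},{"jaw": 15,"dx": 0,"dy": 0,"dz": 0,"turn": 0}]}}

```text
time: 12.55
eef_pos: [506.8, 140.8, 139.0]
tcp_rot: [0.0, 0.462, 0.887, 0.0]
contact_force: [-1.0, -1.6, 5.2]
grip_width: 21.6
grasp_force: 8.0
```

>>> {"method": "arm_command", "body": {"steps": [{"jaw": 15,"dx": 0,"dy": 0,"dz": 0,"turn": 0.045},{"jaw": 15,"dx": 0,"dy": 0,"dz": 0,"turn": 0}]}}

```text
time: 12.8
eef_pos: [506.9, 140.8, 139.0]
tcp_rot: [0.0, 0.432, 0.902, 0.0]
contact_force: [-1.4, -0.7, 4.8]
grip_width: 21.6
grasp_force: 8.0
```

>>> {"method": "arm_command", "body": {"steps": [{"jaw": 15,"dx": 0,"dy": 0,"dz": 0,"turn": 0.045},{"jaw": 15,"dx": 0,"dy": 0,"dz": 0,"turn": 0}]}}

```text
time: 13.05
eef_pos: [506.9, 140.8, 139.0]
tcp_rot: [0.0, 0.401, 0.916, 0.0]
contact_force: [0.3, -0.9, 5.3]
grip_width: 21.7
grasp_force: 8.0
```

>>> {"method": "arm_command", "body": {"steps": [{"jaw": 15,"dx": 0,"dy": 0,"dz": 0,"turn": 0.045},{"jaw": 15,"dx": 0,"dy": 0,"dz": 0,"turn": 0}]}}

```text
time: 13.3
eef_pos: [506.7, 140.7, 139.0]
tcp_rot: [0.0, 0.37, 0.929, 0.0]
contact_force: [-0.7, -1.6, 4.8]
grip_width: 21.5
grasp_force: 8.0
```

>>> {"method": "arm_command", "body": {"steps": [{"jaw": 15,"dx": 0,"dy": 0,"dz": 0,"turn": 0.045},{"jaw": 15,"dx": 0,"dy": 0,"dz": 0,"turn": 0}]}}

```text
time: 13.55
eef_pos: [506.7, 140.7, 139.0]
tcp_rot: [0.0, 0.338, 0.941, -0.0]
contact_force: [-1.3, -1.1, 4.6]
grip_width: 21.9
grasp_force: 8.0
```

>>> {"method": "arm_command", "body": {"steps": [{"jaw": 15,"dx": 0,"dy": 0,"dz": 0,"turn": 0.045},{"jaw": 15,"dx": 0,"dy": 0,"dz": 0,"turn": 0}]}}

```text
time: 13.8
eef_pos: [506.6, 140.7, 139.0]
tcp_rot: [0.0, 0.306, 0.952, -0.0]
contact_force: [-0.9, -0.8, 6.8]
grip_width: 21.7
grasp_force: 8.0
```

```bash
python3 -c "
from workcell import ctrl
o=ctrl.get_obs();print(o['contact_force'],o['wrist_torque'],o['eef_pos'],o['qpos'])"
```

```text
[-0.94857793 -0.78286013  6.7804763 ] [-0.39773719  0.10663325 -0.0451598 ] [506.63150845 140.6829963  138.96058283] [ 1.57448259e-01  4.58366448e-01  1.68813743e+00 -3.32983628e-04
  9.94798812e-01 -7.90493885e-01]
```

>>> {"method": "arm_command", "body": {"steps": [{"jaw": 15,"dx": 0,"dy": 0,"dz": 0,"turn": 0.045},{"jaw": 15,"dx": 0,"dy": 0,"dz": 0,"turn": 0}]}}

```text
time: 14.05
eef_pos: [506.6, 140.6, 139.0]
tcp_rot: [0.0, 0.274, 0.962, -0.0]
contact_force: [-0.7, -1.2, 5.7]
grip_width: 21.7
grasp_force: 8.0
```

>>> {"method": "arm_command", "body": {"steps": [{"jaw": 15,"dx": 0,"dy": 0,"dz": 0,"turn": 0.045},{"jaw": 15,"dx": 0,"dy": 0,"dz": 0,"turn": 0}]}}

```text
time: 14.3
eef_pos: [506.5, 140.7, 138.9]
tcp_rot: [0.0, 0.241, 0.97, -0.0]
contact_force: [-1.1, -1.0, 4.9]
grip_width: 22.0
grasp_force: 8.0
```

>>> {"method": "arm_command", "body": {"steps": [{"jaw": 15,"dx": 0,"dy": 0,"dz": 0,"turn": 0.045},{"jaw": 15,"dx": 0,"dy": 0,"dz": 0,"turn": 0}]}}

```text
time: 14.55
eef_pos: [506.6, 140.7, 138.9]
tcp_rot: [0.0, 0.209, 0.978, -0.0]
contact_force: [-1.2, -1.4, 6.2]
grip_width: 21.6
grasp_force: 8.0
```

>>> {"method": "arm_command", "body": {"steps": [{"jaw": 15,"dx": 0,"dy": 0,"dz": 0,"turn": 0.045},{"jaw": 15,"dx": 0,"dy": 0,"dz": 0,"turn": 0}]}}

```text
time: 14.8
eef_pos: [506.5, 140.8, 138.8]
tcp_rot: [0.0, 0.177, 0.984, -0.0]
contact_force: [-1.9, -1.9, 5.2]
grip_width: 21.8
grasp_force: 8.0
```

>>> {"method": "arm_command", "body": {"steps": [{"jaw": 15,"dx": 0,"dy": 0,"dz": 0,"turn": 0.045},{"jaw": 15,"dx": 0,"dy": 0,"dz": 0,"turn": 0}]}}

```text
time: 15.05
eef_pos: [506.5, 140.8, 138.8]
tcp_rot: [0.0, 0.144, 0.99, -0.0]
contact_force: [-1.5, -1.5, 5.6]
grip_width: 21.9
grasp_force: 8.0
```

>>> {"method": "arm_command", "body": {"steps": [{"jaw": 15,"dx": 0,"dy": 0,"dz": 0,"turn": 0.045},{"jaw": 15,"dx": 0,"dy": 0,"dz": 0,"turn": 0}]}}

```text
time: 15.3
eef_pos: [506.5, 140.8, 138.7]
tcp_rot: [-0.0, 0.111, 0.994, -0.0]
contact_force: [-1.9, -1.0, 4.3]
grip_width: 21.5
grasp_force: 8.0
```

>>> {"method": "arm_command", "body": {"steps": [{"jaw": 15,"dx": 0,"dy": 0,"dz": 0,"turn": 0.045},{"jaw": 15,"dx": 0,"dy": 0,"dz": 0,"turn": 0}]}}

```text
time: 15.55
eef_pos: [506.5, 140.8, 138.7]
tcp_rot: [-0.0, 0.077, 0.997, -0.0]
contact_force: [-1.5, -1.1, 2.8]
grip_width: 21.7
grasp_force: 8.0
```

>>> {"method": "arm_command", "body": {"steps": [{"jaw": 15,"dx": 0,"dy": 0,"dz": 0,"turn": 0.045},{"jaw": 15,"dx": 0,"dy": 0,"dz": 0,"turn": 0}]}}

```text
time: 15.8
eef_pos: [506.6, 140.8, 138.7]
tcp_rot: [0.0, 0.043, 0.999, -0.0]
contact_force: [-1.6, -0.7, 2.5]
grip_width: 21.7
grasp_force: 8.0
```

>>> {"method": "arm_command", "body": {"steps": [{"jaw": 15,"dx": 0,"dy": 0,"dz": 0,"turn": 0.045},{"jaw": 15,"dx": 0,"dy": 0,"dz": 0,"turn": 0}]}}

```text
time: 16.05
eef_pos: [506.6, 140.8, 138.7]
tcp_rot: [0.0, 0.01, 1.0, 0.0]
contact_force: [-0.2, -0.5, 3.0]
grip_width: 21.7
grasp_force: 8.0
```

```bash
python3 -c "
from workcell import ctrl
o=ctrl.get_obs();print(o['contact_force'],o['wrist_torque'],o['eef_pos'],o['qpos'])"
```

```text
[-0.18050535 -0.54975797  3.03929165] [-0.15710873  0.1358806  -0.03000866] [506.57862653 140.83916273 138.72418568] [ 1.57556819e-01  4.58753522e-01  1.68826984e+00  3.31012593e-05
  9.94477416e-01 -1.39387001e+00]
```

>>> {"method": "arm_command", "body": {"steps": [{"jaw": 15,"dx": 0,"dy": 0,"dz": 0.012,"turn": 0},{"jaw": 15,"dx": 0,"dy": 0,"dz": 0,"turn": 0},{"jaw": 15,"dx": 0,"dy": 0,"dz": 0,"turn": 0}], "squeeze": 20}}

```text
time: 16.42
eef_pos: [506.6, 140.9, 139.8]
tcp_rot: [0.0, 0.009, 1.0, 0.0]
contact_force: [0.4, -0.1, -1.0]
grip_width: 21.7
grasp_force: 20.0
```

>>> {"method": "arm_command", "body": {"steps": [{"jaw": 15,"dx": 0.01,"dy": 0,"dz": 0,"turn": 0},{"jaw": 15,"dx": 0,"dy": 0,"dz": 0,"turn": 0}]}}

```text
time: 16.68
eef_pos: [507.6, 140.8, 139.9]
tcp_rot: [0.0, 0.008, 1.0, 0.0]
contact_force: [0.1, -0.6, -1.0]
grip_width: 21.5
grasp_force: 20.0
```

>>> {"method": "arm_command", "body": {"steps": [{"jaw": 15,"dx": 0.01,"dy": 0,"dz": 0,"turn": 0},{"jaw": 15,"dx": 0,"dy": 0,"dz": 0,"turn": 0}]}}

```text
time: 16.92
eef_pos: [508.6, 140.8, 139.9]
tcp_rot: [0.0, 0.008, 1.0, 0.0]
contact_force: [0.1, 0.5, -1.5]
grip_width: 21.7
grasp_force: 20.0
```

>>> {"method": "arm_command", "body": {"steps": [{"jaw": 15,"dx": 0.01,"dy": 0,"dz": 0,"turn": 0},{"jaw": 15,"dx": 0,"dy": 0,"dz": 0,"turn": 0}]}}

```text
time: 17.18
eef_pos: [509.5, 140.8, 139.9]
tcp_rot: [-0.0, 0.008, 1.0, 0.0]
contact_force: [-0.1, 0.6, -1.5]
grip_width: 21.4
grasp_force: 20.0
```

>>> {"method": "arm_command", "body": {"steps": [{"jaw": 15,"dx": 0.01,"dy": 0,"dz": 0,"turn": 0},{"jaw": 15,"dx": 0,"dy": 0,"dz": 0,"turn": 0}]}}

```text
time: 17.42
eef_pos: [510.4, 140.8, 139.9]
tcp_rot: [-0.0, 0.008, 1.0, -0.0]
contact_force: [-1.7, -0.3, -0.3]
grip_width: 21.8
grasp_force: 20.0
```

>>> {"method": "arm_command", "body": {"steps": [{"jaw": 15,"dx": 0.01,"dy": 0,"dz": 0,"turn": 0},{"jaw": 15,"dx": 0,"dy": 0,"dz": 0,"turn": 0}]}}

```text
time: 17.68
eef_pos: [511.2, 140.8, 139.8]
tcp_rot: [-0.0, 0.008, 1.0, -0.0]
contact_force: [-1.9, -0.6, 0.3]
grip_width: 21.5
grasp_force: 20.0
```

>>> {"method": "arm_command", "body": {"steps": [{"jaw": 15,"dx": 0.01,"dy": 0,"dz": 0,"turn": 0},{"jaw": 15,"dx": 0,"dy": 0,"dz": 0,"turn": 0}]}}

```text
time: 17.92
eef_pos: [512.5, 140.8, 139.9]
tcp_rot: [-0.0, 0.008, 1.0, -0.0]
contact_force: [-3.4, 0.2, 0.7]
grip_width: 21.4
grasp_force: 20.0
```

>>> {"method": "arm_command", "body": {"steps": [{"jaw": 15,"dx": -0.04,"dy": 0,"dz": 0,"turn": 0},{"jaw": 15,"dx": -0.03,"dy": 0,"dz": 0,"turn": 0},{"jaw": 15,"dx": 0,"dy": 0,"dz": 0,"turn": 0}]}}

```text
time: 18.3
eef_pos: [505.6, 140.9, 140.0]
tcp_rot: [0.0, 0.008, 1.0, 0.0]
contact_force: [0.0, -0.6, -1.3]
grip_width: 21.8
grasp_force: 20.0
```

>>> {"method": "arm_command", "body": {"steps": [{"jaw": 15,"dx": -0.01,"dy": 0,"dz": 0,"turn": 0},{"jaw": 15,"dx": 0,"dy": 0,"dz": 0,"turn": 0}]}}

```text
time: 18.55
eef_pos: [504.9, 140.9, 140.1]
tcp_rot: [0.0, 0.008, 1.0, 0.0]
contact_force: [0.6, -0.2, -0.9]
grip_width: 21.2
grasp_force: 20.0
```

>>> {"method": "arm_command", "body": {"steps": [{"jaw": 15,"dx": -0.01,"dy": 0,"dz": 0,"turn": 0},{"jaw": 15,"dx": 0,"dy": 0,"dz": 0,"turn": 0}]}}

```text
time: 18.8
eef_pos: [504.0, 140.8, 140.1]
tcp_rot: [0.0, 0.008, 1.0, 0.0]
contact_force: [3.3, -0.1, -1.1]
grip_width: 21.4
grasp_force: 20.0
```

>>> {"method": "arm_command", "body": {"steps": [{"jaw": 15,"dx": -0.01,"dy": 0,"dz": 0,"turn": 0},{"jaw": 15,"dx": 0,"dy": 0,"dz": 0,"turn": 0}]}}

```text
time: 19.05
eef_pos: [502.7, 140.8, 140.1]
tcp_rot: [0.0, 0.008, 1.0, 0.0]
contact_force: [4.1, 0.2, 0.5]
grip_width: 21.5
grasp_force: 20.0
```

>>> {"method": "arm_command", "body": {"steps": [{"jaw": 15,"dx": -0.01,"dy": 0,"dz": 0,"turn": 0},{"jaw": 15,"dx": 0,"dy": 0,"dz": 0,"turn": 0}]}}

```text
time: 19.3
eef_pos: [501.5, 140.8, 140.0]
tcp_rot: [0.0, 0.008, 1.0, 0.0]
contact_force: [3.5, 0.0, 0.6]
grip_width: 21.3
grasp_force: 20.0
```

>>> {"method": "arm_command", "body": {"steps": [{"jaw": 15,"dx": 0.03,"dy": 0,"dz": 0,"turn": 0},{"jaw": 15,"dx": 0,"dy": 0.01,"dz": 0,"turn": 0},{"jaw": 15,"dx": 0,"dy": 0,"dz": 0,"turn": 0}]}}

```text
time: 19.68
eef_pos: [504.0, 141.9, 139.6]
tcp_rot: [-0.001, 0.008, 1.0, -0.0]
contact_force: [0.4, 0.3, -1.4]
grip_width: 21.3
grasp_force: 20.0
```

>>> {"method": "arm_command", "body": {"steps": [{"jaw": 15,"dx": 0,"dy": 0.006,"dz": 0,"turn": 0},{"jaw": 15,"dx": 0,"dy": 0,"dz": 0,"turn": 0}]}}

```text
time: 19.92
eef_pos: [504.4, 142.5, 139.9]
tcp_rot: [-0.0, 0.008, 1.0, -0.0]
contact_force: [0.1, 0.9, -1.2]
grip_width: 21.6
grasp_force: 20.0
```

>>> {"method": "arm_command", "body": {"steps": [{"jaw": 15,"dx": 0,"dy": 0.006,"dz": 0,"turn": 0},{"jaw": 15,"dx": 0,"dy": 0,"dz": 0,"turn": 0}]}}

```text
time: 20.18
eef_pos: [504.5, 143.1, 139.9]
tcp_rot: [-0.0, 0.008, 1.0, 0.0]
contact_force: [-0.2, -1.2, -1.5]
grip_width: 21.6
grasp_force: 20.0
```

>>> {"method": "arm_command", "body": {"steps": [{"jaw": 15,"dx": 0,"dy": 0.006,"dz": 0,"turn": 0},{"jaw": 15,"dx": 0,"dy": 0,"dz": 0,"turn": 0}]}}

```text
time: 20.42
eef_pos: [504.5, 143.7, 139.9]
tcp_rot: [-0.0, 0.008, 1.0, -0.0]
contact_force: [0.4, -0.7, -0.9]
grip_width: 21.8
grasp_force: 20.0
```

>>> {"method": "arm_command", "body": {"steps": [{"jaw": 15,"dx": 0,"dy": 0.006,"dz": 0,"turn": 0},{"jaw": 15,"dx": 0,"dy": 0,"dz": 0,"turn": 0}]}}

```text
time: 20.68
eef_pos: [504.5, 144.2, 139.9]
tcp_rot: [-0.0, 0.008, 1.0, -0.0]
contact_force: [-0.0, -0.1, -1.6]
grip_width: 21.2
grasp_force: 20.0
```

>>> {"method": "arm_command", "body": {"steps": [{"jaw": 15,"dx": 0,"dy": 0.006,"dz": 0,"turn": 0},{"jaw": 15,"dx": 0,"dy": 0,"dz": 0,"turn": 0}]}}

```text
time: 20.92
eef_pos: [504.5, 144.8, 139.9]
tcp_rot: [0.0, 0.008, 1.0, -0.0]
contact_force: [-0.0, -1.9, -0.5]
grip_width: 21.6
grasp_force: 20.0
```

>>> {"method": "arm_command", "body": {"steps": [{"jaw": 15,"dx": 0,"dy": 0.006,"dz": 0,"turn": 0},{"jaw": 15,"dx": 0,"dy": 0,"dz": 0,"turn": 0}]}}

```text
time: 21.18
eef_pos: [504.5, 145.3, 139.9]
tcp_rot: [-0.0, 0.008, 1.0, -0.0]
contact_force: [-0.7, -3.8, -0.3]
grip_width: 21.9
grasp_force: 20.0
```

>>> {"method": "arm_command", "body": {"steps": [{"jaw": 15,"dx": 0,"dy": -0.03,"dz": 0,"turn": 0},{"jaw": 15,"dx": 0,"dy": -0.03,"dz": 0,"turn": 0},{"jaw": 15,"dx": 0,"dy": 0,"dz": 0,"turn": 0}]}}

```text
time: 21.55
eef_pos: [504.5, 139.3, 139.9]
tcp_rot: [-0.0, 0.008, 1.0, 0.0]
contact_force: [-0.2, -0.7, -1.3]
grip_width: 21.6
grasp_force: 20.0
```

>>> {"method": "arm_command", "body": {"steps": [{"jaw": 15,"dx": 0,"dy": -0.006,"dz": 0,"turn": 0},{"jaw": 15,"dx": 0,"dy": 0,"dz": 0,"turn": 0}]}}

```text
time: 21.8
eef_pos: [504.5, 138.9, 139.9]
tcp_rot: [0.0, 0.008, 1.0, 0.0]
contact_force: [-0.3, 0.7, -0.9]
grip_width: 21.6
grasp_force: 20.0
```

>>> {"method": "arm_command", "body": {"steps": [{"jaw": 15,"dx": 0,"dy": -0.006,"dz": 0,"turn": 0},{"jaw": 15,"dx": 0,"dy": 0,"dz": 0,"turn": 0}]}}

```text
time: 22.05
eef_pos: [504.5, 138.3, 139.9]
tcp_rot: [0.0, 0.008, 1.0, 0.0]
contact_force: [0.6, 3.5, -1.0]
grip_width: 21.1
grasp_force: 20.0
```

>>> {"method": "arm_command", "body": {"steps": [{"jaw": 15,"dx": 0,"dy": -0.006,"dz": 0,"turn": 0},{"jaw": 15,"dx": 0,"dy": 0,"dz": 0,"turn": 0}]}}

```text
time: 22.3
eef_pos: [504.6, 137.8, 140.0]
tcp_rot: [0.0, 0.008, 1.0, 0.0]
contact_force: [-0.4, 3.5, -1.3]
grip_width: 21.2
grasp_force: 20.0
```

>>> {"method": "arm_command", "body": {"steps": [{"jaw": 15,"dx": 0,"dy": 0.039,"dz": 0,"turn": 0},{"jaw": 15,"dx": 0,"dy": 0,"dz": -0.005,"turn": 0},{"jaw": 15,"dx": 0,"dy": 0,"dz": -0.005,"turn": 0},{"jaw": 15,"dx": 0,"dy": 0,"dz": 0,"turn": 0}]}}

```text
time: 22.8
eef_pos: [504.5, 141.5, 139.0]
tcp_rot: [0.0, 0.008, 1.0, -0.0]
contact_force: [-1.2, -0.5, -0.4]
grip_width: 21.7
grasp_force: 20.0
```

>>> {"method": "arm_command", "body": {"steps": [{"jaw": 50,"dx": 0,"dy": 0,"dz": 0,"turn": 0},{"jaw": 50,"dx": 0,"dy": 0,"dz": 0,"turn": 0},{"jaw": 50,"dx": 0.02,"dy": 0,"dz": 0,"turn": -0.105},{"jaw": 50,"dx": 0,"dy": 0,"dz": 0,"turn": -0.105},{"jaw": 50,"dx": 0,"dy": 0,"dz": 0,"turn": -0.105},{"jaw": 50,"dx": 0,"dy": 0,"dz": 0,"turn": -0.105},{"jaw": 50,"dx": 0,"dy": 0,"dz": 0,"turn": -0.105},{"jaw": 50,"dx": 0,"dy": 0,"dz": 0,"turn": -0.105},{"jaw": 50,"dx": 0,"dy": 0,"dz": 0,"turn": -0.105},{"jaw": 50,"dx": 0,"dy": 0,"dz": 0,"turn": -0.105},{"jaw": 50,"dx": 0,"dy": 0,"dz": 0,"turn": -0.105},{"jaw": 50,"dx": 0,"dy": 0,"dz": 0,"turn": -0.105},{"jaw": 15,"dx": 0,"dy": 0,"dz": 0,"turn": 0},{"jaw": 15,"dx": 0,"dy": 0,"dz": 0,"turn": 0},{"jaw": 15,"dx": 0,"dy": 0,"dz": 0,"turn": 0},{"jaw": 15,"dx": 0,"dy": 0,"dz": 0,"turn": 0}], "squeeze": 6}}

```text
time: 24.8
eef_pos: [506.7, 141.5, 139.0]
tcp_rot: [0.0, 0.714, 0.7, 0.0]
contact_force: [1.3, 0.1, -0.5]
grip_width: 21.8
grasp_force: 6.0
```

>>> {"method": "arm_command", "body": {"steps": [{"jaw": 15,"dx": 0,"dy": 0,"dz": 0.004,"turn": 0},{"jaw": 15,"dx": 0,"dy": 0,"dz": 0.006,"turn": 0},{"jaw": 15,"dx": 0,"dy": 0,"dz": 0,"turn": 0}], "squeeze": 20}}

```text
time: 25.18
eef_pos: [506.5, 141.5, 139.9]
tcp_rot: [-0.0, 0.714, 0.7, -0.0]
contact_force: [0.2, 0.4, -2.3]
grip_width: 22.0
grasp_force: 20.0
```

>>> {"method": "arm_command", "body": {"steps": [{"jaw": 15,"dx": 0.024,"dy": 0,"dz": 0,"turn": 0},{"jaw": 15,"dx": 0,"dy": 0,"dz": 0,"turn": 0}]}}

```text
time: 25.42
eef_pos: [508.4, 141.5, 139.7]
tcp_rot: [-0.0, 0.714, 0.7, -0.001]
contact_force: [-4.0, -0.8, 0.1]
grip_width: 21.2
grasp_force: 20.0
```

>>> {"method": "arm_command", "body": {"steps": [{"jaw": 15,"dx": 0.006,"dy": 0,"dz": 0,"turn": 0},{"jaw": 15,"dx": 0,"dy": 0,"dz": 0,"turn": 0}]}}

```text
time: 25.68
eef_pos: [508.8, 141.5, 139.7]
tcp_rot: [-0.0, 0.714, 0.7, -0.001]
contact_force: [-5.3, -0.3, 1.7]
grip_width: 21.7
grasp_force: 20.0
```

>>> {"method": "arm_command", "body": {"steps": [{"jaw": 15,"dx": 0.006,"dy": 0,"dz": 0,"turn": 0},{"jaw": 15,"dx": 0,"dy": 0,"dz": 0,"turn": 0}]}}

```text
time: 25.92
eef_pos: [509.1, 141.5, 139.7]
tcp_rot: [-0.001, 0.714, 0.7, -0.001]
contact_force: [-6.9, -0.3, 2.4]
grip_width: 21.8
grasp_force: 20.1
```

>>> {"method": "arm_command", "body": {"steps": [{"jaw": 15,"dx": 0.006,"dy": 0,"dz": 0,"turn": 0},{"jaw": 15,"dx": 0,"dy": 0,"dz": 0,"turn": 0}]}}

```text
time: 26.18
eef_pos: [509.5, 141.5, 139.7]
tcp_rot: [-0.001, 0.714, 0.7, -0.001]
contact_force: [-7.9, 0.1, 4.0]
grip_width: 21.9
grasp_force: 20.1
```

>>> {"method": "arm_command", "body": {"steps": [{"jaw": 15,"dx": -0.035,"dy": 0,"dz": 0,"turn": 0},{"jaw": 15,"dx": -0.025,"dy": 0,"dz": 0,"turn": 0},{"jaw": 15,"dx": 0,"dy": 0,"dz": 0,"turn": 0}]}}

```text
time: 26.55
eef_pos: [505.0, 141.6, 140.1]
tcp_rot: [0.0, 0.714, 0.7, 0.0]
contact_force: [0.4, -0.8, -1.3]
grip_width: 21.5
grasp_force: 20.0
```

>>> {"method": "arm_command", "body": {"steps": [{"jaw": 15,"dx": -0.006,"dy": 0,"dz": 0,"turn": 0},{"jaw": 15,"dx": 0,"dy": 0,"dz": 0,"turn": 0}]}}

```text
time: 26.8
eef_pos: [504.3, 141.5, 139.9]
tcp_rot: [0.0, 0.714, 0.7, 0.0]
contact_force: [0.2, -0.3, -2.2]
grip_width: 21.5
grasp_force: 20.0
```

>>> {"method": "arm_command", "body": {"steps": [{"jaw": 15,"dx": -0.006,"dy": 0,"dz": 0,"turn": 0},{"jaw": 15,"dx": 0,"dy": 0,"dz": 0,"turn": 0}]}}

```text
time: 27.05
eef_pos: [503.5, 141.6, 139.9]
tcp_rot: [-0.0, 0.714, 0.7, 0.0]
contact_force: [0.5, -0.2, -1.4]
grip_width: 21.8
grasp_force: 20.0
```

>>> {"method": "arm_command", "body": {"steps": [{"jaw": 15,"dx": -0.006,"dy": 0,"dz": 0,"turn": 0},{"jaw": 15,"dx": 0,"dy": 0,"dz": 0,"turn": 0}]}}

```text
time: 27.3
eef_pos: [502.9, 141.5, 139.9]
tcp_rot: [-0.0, 0.714, 0.7, -0.0]
contact_force: [-0.2, 0.1, -1.8]
grip_width: 21.3
grasp_force: 20.0
```

>>> {"method": "arm_command", "body": {"steps": [{"jaw": 15,"dx": -0.006,"dy": 0,"dz": 0,"turn": 0},{"jaw": 15,"dx": 0,"dy": 0,"dz": 0,"turn": 0}]}}

```text
time: 27.55
eef_pos: [502.3, 141.5, 139.9]
tcp_rot: [0.0, 0.714, 0.7, 0.0]
contact_force: [-0.2, 0.3, -1.1]
grip_width: 21.3
grasp_force: 20.0
```

>>> {"method": "arm_command", "body": {"steps": [{"jaw": 15,"dx": -0.006,"dy": 0,"dz": 0,"turn": 0},{"jaw": 15,"dx": 0,"dy": 0,"dz": 0,"turn": 0}]}}

```text
time: 27.8
eef_pos: [501.9, 141.5, 140.0]
tcp_rot: [0.0, 0.714, 0.7, 0.0]
contact_force: [0.8, -0.6, -1.6]
grip_width: 21.5
grasp_force: 20.0
```

>>> {"method": "arm_command", "body": {"steps": [{"jaw": 15,"dx": -0.006,"dy": 0,"dz": 0,"turn": 0},{"jaw": 15,"dx": 0,"dy": 0,"dz": 0,"turn": 0}]}}

```text
time: 28.05
eef_pos: [501.4, 141.5, 140.0]
tcp_rot: [0.0, 0.714, 0.7, 0.0]
contact_force: [2.4, 0.0, -1.6]
grip_width: 21.5
grasp_force: 20.0
```

>>> {"method": "arm_command", "body": {"steps": [{"jaw": 15,"dx": -0.006,"dy": 0,"dz": 0,"turn": 0},{"jaw": 15,"dx": 0,"dy": 0,"dz": 0,"turn": 0}]}}

```text
time: 28.3
eef_pos: [500.9, 141.5, 140.1]
tcp_rot: [0.0, 0.714, 0.7, 0.0]
contact_force: [4.8, -0.1, -1.0]
grip_width: 21.2
grasp_force: 20.0
```

>>> {"method": "arm_command", "body": {"steps": [{"jaw": 15,"dx": -0.006,"dy": 0,"dz": 0,"turn": 0},{"jaw": 15,"dx": 0,"dy": 0,"dz": 0,"turn": 0}]}}

```text
time: 28.55
eef_pos: [500.5, 141.6, 140.1]
tcp_rot: [0.0, 0.714, 0.7, 0.0]
contact_force: [5.3, 0.1, -1.4]
grip_width: 21.3
grasp_force: 20.0
```

>>> {"method": "arm_command", "body": {"steps": [{"jaw": 15,"dx": 0.042,"dy": 0.001,"dz": 0,"turn": 0},{"jaw": 15,"dx": 0,"dy": 0,"dz": -0.005,"turn": 0},{"jaw": 15,"dx": 0,"dy": 0,"dz": -0.004,"turn": 0},{"jaw": 15,"dx": 0,"dy": 0,"dz": 0,"turn": 0},{"jaw": 35,"dx": 0,"dy": 0,"dz": 0,"turn": 0},{"jaw": 35,"dx": 0,"dy": 0,"dz": 0,"turn": 0},{"jaw": 35,"dx": 0,"dy": 0,"dz": 0,"turn": 0},{"jaw": 15,"dx": 0,"dy": 0,"dz": 0,"turn": 0},{"jaw": 15,"dx": 0,"dy": 0,"dz": 0,"turn": 0},{"jaw": 15,"dx": 0,"dy": 0,"dz": 0,"turn": 0}], "squeeze": 10}}

```text
time: 29.8
eef_pos: [504.1, 141.6, 139.0]
tcp_rot: [-0.0, 0.714, 0.7, -0.0]
contact_force: [0.3, 0.2, 0.3]
grip_width: 21.5
grasp_force: 10.0
```

>>> {"method": "arm_command", "body": {"steps": [{"jaw": 15,"dx": 0,"dy": 0,"dz": 0.01,"turn": 0},{"jaw": 15,"dx": 0,"dy": 0,"dz": 0,"turn": 0.08},{"jaw": 15,"dx": 0,"dy": 0,"dz": 0,"turn": 0.08},{"jaw": 15,"dx": 0,"dy": 0,"dz": 0,"turn": 0.08},{"jaw": 15,"dx": 0,"dy": 0,"dz": 0,"turn": 0}]}}

```text
time: 30.42
eef_pos: [504.1, 141.6, 140.0]
tcp_rot: [-0.0, 0.578, 0.816, -0.0]
contact_force: [-0.2, 0.4, -1.8]
grip_width: 21.9
grasp_force: 10.0
```

>>> {"method": "arm_command", "body": {"steps": [{"jaw": 15,"dx": 0,"dy": 0,"dz": -0.006,"turn": 0},{"jaw": 15,"dx": 0,"dy": 0,"dz": -0.004,"turn": 0},{"jaw": 15,"dx": 0,"dy": 0,"dz": -0.003,"turn": 0},{"jaw": 15,"dx": 0,"dy": 0,"dz": 0,"turn": 0}]}}

```text
time: 30.92
eef_pos: [504.2, 141.6, 138.9]
tcp_rot: [0.0, 0.578, 0.816, 0.0]
contact_force: [-1.4, -1.6, 5.1]
grip_width: 21.8
grasp_force: 10.0
```

>>> {"method": "arm_command", "body": {"steps": [{"jaw": 15,"dx": 0.005,"dy": 0.001,"dz": 0,"turn": 0.04},{"jaw": 15,"dx": 0,"dy": 0,"dz": 0,"turn": 0}]}}

```text
time: 31.18
eef_pos: [504.8, 141.7, 138.9]
tcp_rot: [0.0, 0.553, 0.833, 0.0]
contact_force: [-0.2, -0.1, 5.3]
grip_width: 22.0
grasp_force: 10.0
```

>>> {"method": "arm_command", "body": {"steps": [{"jaw": 15,"dx": 0,"dy": 0,"dz": 0,"turn": 0.04},{"jaw": 15,"dx": 0,"dy": 0,"dz": 0,"turn": 0}]}}

```text
time: 31.42
eef_pos: [504.9, 141.8, 138.9]
tcp_rot: [0.0, 0.528, 0.849, 0.0]
contact_force: [-0.3, -0.5, 5.9]
grip_width: 21.9
grasp_force: 10.0
```

>>> {"method": "arm_command", "body": {"steps": [{"jaw": 15,"dx": 0,"dy": 0,"dz": 0,"turn": 0.04},{"jaw": 15,"dx": 0,"dy": 0,"dz": 0,"turn": 0}]}}

```text
time: 31.68
eef_pos: [504.9, 141.8, 138.9]
tcp_rot: [0.0, 0.502, 0.865, 0.0]
contact_force: [0.1, -0.6, 6.4]
grip_width: 21.6
grasp_force: 10.0
```

>>> {"method": "arm_command", "body": {"steps": [{"jaw": 15,"dx": 0,"dy": 0,"dz": 0,"turn": 0.04},{"jaw": 15,"dx": 0,"dy": 0,"dz": 0,"turn": 0}]}}

```text
time: 31.92
eef_pos: [504.9, 141.8, 138.9]
tcp_rot: [0.0, 0.476, 0.879, 0.0]
contact_force: [0.0, 0.2, 6.5]
grip_width: 21.8
grasp_force: 10.0
```

>>> {"method": "arm_command", "body": {"steps": [{"jaw": 15,"dx": 0,"dy": 0,"dz": 0,"turn": 0.04},{"jaw": 15,"dx": 0,"dy": 0,"dz": 0,"turn": 0}]}}

```text
time: 32.17
eef_pos: [505.0, 141.8, 138.9]
tcp_rot: [0.0, 0.45, 0.893, 0.0]
contact_force: [-0.2, -0.3, 4.9]
grip_width: 21.7
grasp_force: 10.0
```

>>> {"method": "arm_command", "body": {"steps": [{"jaw": 15,"dx": 0,"dy": 0,"dz": 0,"turn": 0.04},{"jaw": 15,"dx": 0,"dy": 0,"dz": 0,"turn": 0}]}}

```text
time: 32.42
eef_pos: [505.0, 141.8, 138.9]
tcp_rot: [0.0, 0.423, 0.906, 0.0]
contact_force: [0.5, 0.8, 4.7]
grip_width: 22.0
grasp_force: 10.0
```

>>> {"method": "arm_command", "body": {"steps": [{"jaw": 15,"dx": 0,"dy": 0,"dz": 0,"turn": 0.045},{"jaw": 15,"dx": 0,"dy": 0,"dz": 0,"turn": 0}]}}

```text
time: 32.67
eef_pos: [504.9, 141.7, 138.9]
tcp_rot: [0.0, 0.392, 0.92, 0.0]
contact_force: [0.4, -1.2, 5.6]
grip_width: 22.1
grasp_force: 10.0
```

>>> {"method": "arm_command", "body": {"steps": [{"jaw": 15,"dx": 0,"dy": 0,"dz": 0,"turn": 0.045},{"jaw": 15,"dx": 0,"dy": 0,"dz": 0,"turn": 0}]}}

```text
time: 32.92
eef_pos: [504.9, 141.8, 138.9]
tcp_rot: [0.0, 0.361, 0.933, 0.0]
contact_force: [1.4, -0.4, 4.4]
grip_width: 21.8
grasp_force: 10.0
```

>>> {"method": "arm_command", "body": {"steps": [{"jaw": 15,"dx": 0,"dy": 0,"dz": 0,"turn": 0.045},{"jaw": 15,"dx": 0,"dy": 0,"dz": 0,"turn": 0}]}}

```text
time: 33.17
eef_pos: [504.9, 141.8, 138.9]
tcp_rot: [0.0, 0.329, 0.944, 0.0]
contact_force: [1.0, -0.1, 5.7]
grip_width: 21.8
grasp_force: 10.0
```

>>> {"method": "arm_command", "body": {"steps": [{"jaw": 15,"dx": 0,"dy": 0,"dz": 0,"turn": 0.045},{"jaw": 15,"dx": 0,"dy": 0,"dz": 0,"turn": 0}]}}

```text
time: 33.42
eef_pos: [504.8, 141.8, 138.8]
tcp_rot: [0.0, 0.297, 0.955, 0.0]
contact_force: [-0.2, -0.4, 4.7]
grip_width: 21.3
grasp_force: 10.0
```

>>> {"method": "arm_command", "body": {"steps": [{"jaw": 15,"dx": 0,"dy": 0,"dz": 0,"turn": 0.045},{"jaw": 15,"dx": 0,"dy": 0,"dz": 0,"turn": 0}]}}

```text
time: 33.67
eef_pos: [504.7, 141.7, 138.7]
tcp_rot: [0.0, 0.265, 0.964, 0.0]
contact_force: [0.1, 0.4, 3.3]
grip_width: 21.4
grasp_force: 10.0
```

>>> {"method": "arm_command", "body": {"steps": [{"jaw": 15,"dx": 0,"dy": 0,"dz": 0,"turn": 0.045},{"jaw": 15,"dx": 0,"dy": 0,"dz": 0,"turn": 0}]}}

```text
time: 33.92
eef_pos: [504.4, 141.7, 138.5]
tcp_rot: [-0.0, 0.233, 0.973, -0.0]
contact_force: [-0.1, 1.3, -1.6]
grip_width: 21.4
grasp_force: 10.0
```

>>> {"method": "arm_command", "body": {"steps": [{"jaw": 15,"dx": 0,"dy": 0,"dz": -0.005,"turn": 0},{"jaw": 15,"dx": 0,"dy": 0,"dz": 0,"turn": 0}]}}

```text
time: 34.17
eef_pos: [504.4, 141.7, 138.0]
tcp_rot: [-0.0, 0.232, 0.973, -0.0]
contact_force: [0.8, 0.2, -1.0]
grip_width: 21.7
grasp_force: 10.0
```

>>> {"method": "arm_command", "body": {"steps": [{"jaw": 15,"dx": 0,"dy": 0,"dz": -0.004,"turn": 0},{"jaw": 15,"dx": 0,"dy": 0,"dz": 0,"turn": 0}]}}

```text
time: 34.42
eef_pos: [504.5, 141.7, 137.8]
tcp_rot: [-0.0, 0.231, 0.973, -0.0]
contact_force: [-0.5, -0.9, -0.6]
grip_width: 21.9
grasp_force: 10.0
```

```bash
python3 -c "
from workcell import ctrl
o=ctrl.get_obs();print(o['contact_force'],o['wrist_torque'],o['eef_pos'],o['qpos'])"
```

```text
[-0.50231144 -0.86515333 -0.55112681] [-0.02214313 -0.15749451  0.0531066 ] [504.54056556 141.72805268 137.75543344] [ 1.59885461e-01  4.58199075e-01  1.69315652e+00 -1.75562379e-05
  9.90430569e-01 -9.44268070e-01]
```

It's in the pocket. I'll lower gently the rest of the way.

>>> {"method": "arm_command", "body": {"steps": [{"jaw": 15,"dx": 0,"dy": 0,"dz": -0.01,"turn": 0},{"jaw": 15,"dx": 0,"dy": 0,"dz": -0.01,"turn": 0},{"jaw": 15,"dx": 0,"dy": 0,"dz": 0,"turn": 0}]}}

```text
time: 34.8
eef_pos: [504.6, 141.7, 135.7]
tcp_rot: [-0.0, 0.231, 0.973, -0.0]
contact_force: [-0.6, -0.2, -0.9]
grip_width: 21.8
grasp_force: 10.0
```

>>> {"method": "arm_command", "body": {"steps": [{"jaw": 15,"dx": 0,"dy": 0,"dz": -0.01,"turn": 0},{"jaw": 15,"dx": 0,"dy": 0,"dz": -0.01,"turn": 0},{"jaw": 15,"dx": 0,"dy": 0,"dz": 0,"turn": 0}]}}

```text
time: 35.17
eef_pos: [504.6, 141.7, 133.7]
tcp_rot: [-0.0, 0.231, 0.973, -0.0]
contact_force: [-0.0, 0.1, 0.2]
grip_width: 22.0
grasp_force: 10.0
```

>>> {"method": "arm_command", "body": {"steps": [{"jaw": 15,"dx": 0,"dy": 0,"dz": -0.01,"turn": 0},{"jaw": 15,"dx": 0,"dy": 0,"dz": -0.01,"turn": 0},{"jaw": 15,"dx": 0,"dy": 0,"dz": 0,"turn": 0}]}}

```text
time: 35.55
eef_pos: [504.6, 141.7, 131.7]
tcp_rot: [-0.0, 0.231, 0.973, -0.0]
contact_force: [-0.1, -0.2, 1.1]
grip_width: 21.8
grasp_force: 10.0
```

>>> {"method": "arm_command", "body": {"steps": [{"jaw": 15,"dx": 0,"dy": 0,"dz": -0.01,"turn": 0},{"jaw": 15,"dx": 0,"dy": 0,"dz": 0,"turn": 0}]}}

```text
time: 35.8
eef_pos: [504.6, 141.7, 130.8]
tcp_rot: [0.0, 0.231, 0.973, -0.0]
contact_force: [0.1, 0.0, 2.0]
grip_width: 21.7
grasp_force: 10.0
```

>>> {"method": "arm_command", "body": {"steps": [{"jaw": 15,"dx": 0,"dy": 0,"dz": -0.006,"turn": 0},{"jaw": 15,"dx": 0,"dy": 0,"dz": 0,"turn": 0}]}}

```text
time: 36.05
eef_pos: [504.7, 141.8, 130.2]
tcp_rot: [0.0, 0.231, 0.973, 0.0]
contact_force: [0.2, -0.1, 1.5]
grip_width: 21.7
grasp_force: 10.0
```

>>> {"method": "arm_command", "body": {"steps": [{"jaw": 15,"dx": 0,"dy": 0,"dz": -0.004,"turn": 0},{"jaw": 15,"dx": 0,"dy": 0,"dz": 0,"turn": 0}]}}

```text
time: 36.3
eef_pos: [504.6, 141.6, 130.0]
tcp_rot: [0.0, 0.231, 0.973, -0.0]
contact_force: [-1.0, -1.4, 6.8]
grip_width: 21.7
grasp_force: 10.0
```

>>> {"method": "arm_command", "body": {"steps": [{"jaw": 15,"dx": 0,"dy": 0,"dz": 0.004,"turn": 0},{"jaw": 45,"dx": 0,"dy": 0,"dz": 0,"turn": 0},{"jaw": 45,"dx": 0,"dy": 0,"dz": 0,"turn": 0},{"jaw": 45,"dx": 0,"dy": 0,"dz": 0,"turn": 0},{"jaw": 45,"dx": 0,"dy": 0,"dz": 0.2,"turn": 0},{"jaw": 45,"dx": 0,"dy": 0,"dz": 0.4,"turn": 0},{"jaw": 45,"dx": 0,"dy": 0,"dz": 0.4,"turn": 0},{"jaw": 45,"dx": -0.3,"dy": 0,"dz": 0.2,"turn": 0.1},{"jaw": 45,"dx": -0.4,"dy": 0,"dz": 0,"turn": 0.09},{"jaw": 45,"dx": -0.4,"dy": 0,"dz": 0,"turn": 0},{"jaw": 45,"dx": 0,"dy": 0,"dz": 0,"turn": 0}]}}

```text
time: 37.67
eef_pos: [392.1, 141.7, 250.3]
tcp_rot: [-0.0, 0.09, 0.996, -0.0]
contact_force: [0.1, -0.6, 0.0]
grip_width: 44.9
grasp_force: 0.0
```

```bash
python3 - <<'E'
from rim import *
a,d=ctrl.camera("scene");P=h.cloud("scene",d);cv2.imwrite("pics/s4.png",a[...,::-1])
m=(np.hypot(P[...,0]-505,P[...,1]-142)<72)&(P[...,2]>100)&(P[...,2]<175);q=P[m];print(len(q),q.max(0).round(),np.sort(q[:,2])[-15:].round())
t=q[q[:,2]>140];print("post",t.mean(0).round(1))
k=P[(P[...,2]>106)&(P[...,2]<160)&(np.hypot(P[...,0]-545,P[...,1]-235)<60)&(P[...,1]>215)]
print("arm",cv2.fitLine(k[:,:2].astype(np.float32),2,0,.01,.01).T,k[k[:,2]>143].mean(0),ctrl.get_obs()['eef_pos'])
g=k[(k[:,2]>112)];print(g[g[:,2]>140].round().tolist())
cv2.imwrite("pics/c4.png",cv2.resize(a[150:260,320:460,::-1],None,fx=5,fy=5,interpolation=2))
E
```

```text
386 [569. 200. 155.] [152. 152. 152. 152. 152. 152. 152. 152. 153. 153. 153. 154. 155. 155.
 155.]
post [510.2 140.9 149.6]
arm [[ 9.8367208e-01 -1.7997006e-01  5.4105420e+02  2.3380586e+02]] [554.04777829 232.08979821 146.81576923] [393.92918275 141.77578332 250.5164945 ]
[[549.0, 229.0, 150.0], [547.0, 233.0, 147.0], [550.0, 227.0, 145.0], [550.0, 230.0, 146.0], [553.0, 232.0, 150.0], [549.0, 236.0, 146.0], [554.0, 227.0, 146.0], [554.0, 230.0, 146.0], [555.0, 232.0, 148.0], [554.0, 235.0, 148.0], [554.0, 238.0, 148.0], [554.0, 228.0, 141.0], [558.0, 229.0, 148.0], [558.0, 232.0, 149.0], [557.0, 236.0, 146.0], [558.0, 228.0, 142.0], [559.0, 230.0, 144.0], [559.0, 233.0, 145.0], [558.0, 236.0, 144.0], [561.0, 233.0, 141.0]]
```

View pics/c4.png

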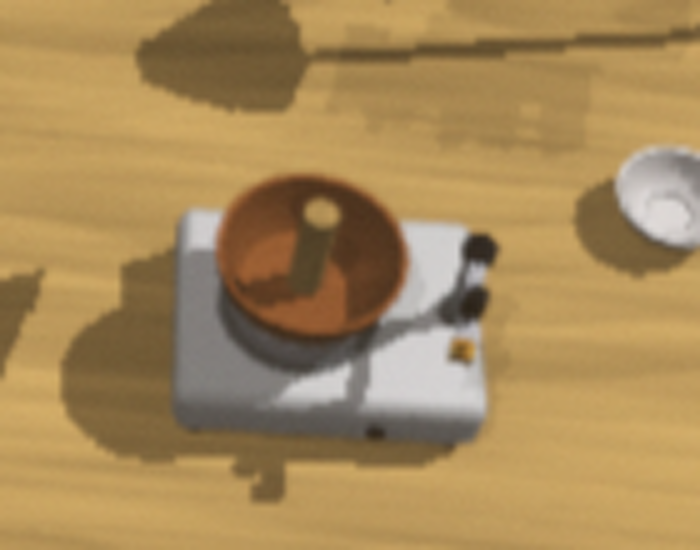

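The bowl is home (post top at z≈153). The knob is at scene crop (468,300), about (550,232) true. Next I grip the knob.

>>> {"method": "arm_command", "body": {"steps": [{"jaw": 40,"dx": 0.3,"dy": 0.18,"dz": 0,"turn": 0},{"jaw": 40,"dx": 0.36,"dy": 0.2,"dz": 0,"turn": 0},{"jaw": 40,"dx": 0.36,"dy": 0.2,"dz": 0,"turn": 0},{"jaw": 40,"dx": 0.3,"dy": 0.18,"dz": 0,"turn": 0},{"jaw": 40,"dx": 0.24,"dy": 0.145,"dz": -0.1,"turn": 0},{"jaw": 40,"dx": 0,"dy": 0,"dz": -0.3,"turn": 0},{"jaw": 40,"dx": 0,"dy": 0,"dz": -0.4,"turn": 0},{"jaw": 40,"dx": 0,"dy": 0,"dz": -0.2,"turn": 0},{"jaw": 40,"dx": 0,"dy": 0,"dz": 0,"turn": 0},{"jaw": 40,"dx": 0,"dy": 0,"dz": 0,"turn": 0}], "squeeze": 5}}

```text
time: 38.98
eef_pos: [551.6, 232.4, 151.0]
tcp_rot: [0.001, 0.091, 0.996, 0.0]
contact_force: [0.7, -0.1, 0.7]
grip_width: 39.8
grasp_force: 0.0
```

>>> {"method": "arm_command", "body": {"steps": [{"jaw": 40,"dx": -0.014,"dy": -0.002,"dz": -0.05,"turn": 0},{"jaw": 40,"dx": 0,"dy": 0,"dz": -0.06,"turn": 0},{"jaw": 8,"dx": 0,"dy": 0,"dz": 0,"turn": 0},{"jaw": 8,"dx": 0,"dy": 0,"dz": 0,"turn": 0},{"jaw": 8,"dx": 0,"dy": 0,"dz": 0,"turn": 0},{"jaw": 8,"dx": 0,"dy": 0,"dz": 0,"turn": 0},{"jaw": 8,"dx": 0,"dy": 0,"dz": 0,"turn": 0}], "squeeze": 5}}

```text
time: 39.85
eef_pos: [549.4, 232.1, 139.3]
tcp_rot: [0.0, 0.091, 0.996, 0.0]
contact_force: [1.7, 0.2, 1.9]
grip_width: 13.7
grasp_force: 5.0
```

>>> {"method": "arm_command", "body": {"steps": [{"jaw": 8,"dx": -0.015,"dy": -0.058,"dz": 0,"turn": -0.08},{"jaw": 8,"dx": -0.021,"dy": -0.055,"dz": 0,"turn": -0.08},{"jaw": 8,"dx": -0.029,"dy": -0.053,"dz": 0,"turn": -0.08},{"jaw": 8,"dx": -0.034,"dy": -0.049,"dz": 0,"turn": -0.08},{"jaw": 8,"dx": -0.04,"dy": -0.045,"dz": 0,"turn": -0.08},{"jaw": 8,"dx": 0,"dy": 0,"dz": 0,"turn": 0}]}}

```text
time: 40.6
eef_pos: [535.1, 206.0, 139.3]
tcp_rot: [-0.0, 0.381, 0.925, 0.0]
contact_force: [-2.2, 1.3, 0.7]
grip_width: 13.7
grasp_force: 5.0
```

>>> {"method": "arm_command", "body": {"steps": [{"jaw": 8,"dx": -0.045,"dy": -0.04,"dz": 0,"turn": -0.08},{"jaw": 8,"dx": -0.049,"dy": -0.033,"dz": 0,"turn": -0.08},{"jaw": 8,"dx": -0.053,"dy": -0.028,"dz": 0,"turn": -0.08},{"jaw": 8,"dx": -0.055,"dy": -0.021,"dz": 0,"turn": -0.08},{"jaw": 8,"dx": 0,"dy": 0,"dz": 0,"turn": 0}]}}

```text
time: 41.22
eef_pos: [514.9, 194.4, 139.3]
tcp_rot: [-0.0, 0.589, 0.808, 0.0]
contact_force: [-2.3, 6.0, -0.0]
grip_width: 13.6
grasp_force: 5.0
```

>>> {"method": "arm_command", "body": {"steps": [{"jaw": 8,"dx": -0.03,"dy": -0.003,"dz": 0,"turn": -0.04},{"jaw": 8,"dx": -0.025,"dy": -0.002,"dz": 0,"turn": -0.04},{"jaw": 8,"dx": 0,"dy": 0,"dz": 0,"turn": 0}]}}

```text
time: 41.6
eef_pos: [509.7, 193.4, 139.3]
tcp_rot: [0.0, 0.636, 0.772, -0.0]
contact_force: [-0.2, -0.7, 1.5]
grip_width: 13.4
grasp_force: 5.0
```

>>> {"method": "arm_command", "body": {"steps": [{"jaw": 8,"dx": -0.01,"dy": 0,"dz": 0,"turn": 0},{"jaw": 8,"dx": 0,"dy": 0,"dz": 0,"turn": 0}]}}

```text
time: 41.85
eef_pos: [508.9, 193.3, 139.3]
tcp_rot: [0.0, 0.636, 0.771, 0.0]
contact_force: [1.9, -2.6, 2.0]
grip_width: 13.6
grasp_force: 5.0
```

>>> {"method": "arm_command", "body": {"steps": [{"jaw": 8,"dx": -0.01,"dy": 0,"dz": 0,"turn": 0},{"jaw": 8,"dx": 0,"dy": 0,"dz": 0,"turn": 0}]}}

```text
time: 42.1
eef_pos: [508.7, 193.3, 139.4]
tcp_rot: [0.001, 0.637, 0.771, 0.001]
contact_force: [6.4, -2.1, -1.4]
grip_width: 13.6
grasp_force: 5.0
```

>>> {"method": "arm_command", "body": {"steps": [{"jaw": 8,"dx": -0.006,"dy": 0,"dz": 0,"turn": 0},{"jaw": 8,"dx": 0,"dy": 0,"dz": 0,"turn": 0}]}}

```text
time: 42.35
eef_pos: [508.6, 193.3, 139.5]
tcp_rot: [0.001, 0.637, 0.771, 0.001]
contact_force: [9.0, -2.9, -2.4]
grip_width: 13.7
grasp_force: 5.0
```

>>> {"method": "arm_command", "body": {"steps": [{"jaw": 8,"dx": 0.01,"dy": 0,"dz": 0,"turn": 0},{"jaw": 36,"dx": 0,"dy": 0,"dz": 0,"turn": 0},{"jaw": 36,"dx": 0,"dy": 0,"dz": 0,"turn": 0},{"jaw": 36,"dx": 0,"dy": 0,"dz": 0,"turn": 0},{"jaw": 36,"dx": 0,"dy": 0,"dz": 0.2,"turn": 0},{"jaw": 36,"dx": 0,"dy": 0,"dz": 0.4,"turn": 0},{"jaw": 36,"dx": 0,"dy": 0,"dz": 0.4,"turn": 0},{"jaw": 36,"dx": -0.4,"dy": 0,"dz": 0.1,"turn": 0},{"jaw": 36,"dx": -0.4,"dy": 0,"dz": 0,"turn": 0},{"jaw": 36,"dx": -0.4,"dy": 0,"dz": 0,"turn": 0},{"jaw": 36,"dx": 0,"dy": 0,"dz": 0,"turn": 0}]}}

```text
time: 43.72
eef_pos: [385.4, 193.2, 249.3]
tcp_rot: [-0.0, 0.637, 0.771, -0.0]
contact_force: [1.5, -1.0, -0.1]
grip_width: 35.7
grasp_force: 0.0
```

```bash
python3 - <<'E'
from rim import *
a,d=ctrl.camera("scene");P=h.cloud("scene",d)
m=(np.hypot(P[...,0]-505,P[...,1]-142)<20)&(P[...,2]>140)&(P[...,2]<175);print("post",np.median(P[m],0).round(1))
k=P[(P[...,2]>114)&(P[...,2]<160)&(np.hypot(P[...,0]-508,P[...,1]-205)<55)&(P[...,1]>175)];print("knob",k[k[:,2]>143].mean(0),len(k))
cv2.imwrite("pics/c5.png",cv2.resize(a[150:260,320:460,::-1],None,fx=5,fy=5,interpolation=2))
E
```

```text
post [510.7 141.2 150.6]
knob [512.98862095 191.4997384  147.51323168] 130
```

View pics/c5.png

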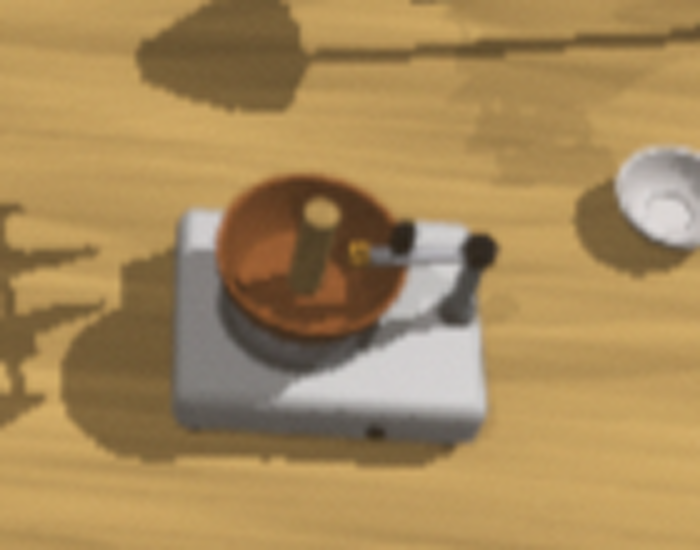

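The picture shows the needle arm over the bowl (knob at crop (403,237), brass clip at (358,250)), the bowl unchanged, and the gripper clear. Handing in.

```bash
python3 -c "
from workcell import ctrl
print(ctrl.job_done())"
```

```text
the job is handed in; nothing more can be done
None
```

I handed the job in at about 44 s, with no verdict returned: the bowl is home and flush in the drive plate, the needle arm is swung in to its stop over it, and the gripper is clear of everything.

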